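# Set a length stop from a tenoned sample rail and lock it with its cam lever

### The arm

A 7-joint arm with a two-finger parallel gripper is mounted at the origin on the work surface; the furniture and walls round the work are solid. World frame = base frame: x ahead of the robot, y to its left, z up, the work surface at z = 0. Lengths are in m, angles in degrees, forces in N, time in s.
With the tool pointing down it reaches from about 0.4 to 0.875 m from the base axis. Payload 6.5 kg.
Tool frame: the origin (TCP) lies midway between the tips of the shut fingers; the grasp point (between the pads) lies 19 mm behind it (manip.tcp_to_grasp is the distance from the TCP to the grasp point, in m); z points along the fingers, x is the direction in which the jaws open and shut, and the axes are right-handed (so a half turn about z gives the same grasp; the last joint's range is limited). The gripper opens to 88 mm and grips with 3 to 60 N. Pads are 18 mm wide; open, the fingers measure 123 mm over their backs; the gripper's body (75 mm by 187 mm) begins 45 mm behind the grasp point.
Start: joints at [64.847, 30.733, -0.252, 88.115, 0.149, 61.152, -4.079], TCP at [0.237, -0.605, 0.239] pointing down, gripper open.
Joint ranges: [-154.64, 154.64], [-21.42, 123.67], [-72.66, 72.17], [13.99, 137.28], [-74.86, 254.86], [10.95, 109.41], [-158.01, 158.01]. Speed limits (degrees/s): [136.94, 136.94, 180, 180, 180, 180, 180].

### API

Orientations are given as [roll, pitch, yaw] about the fixed x, y, z axes, in that order (R = Rz(yaw) Ry(pitch) Rx(roll)).
In Python, from station import state, vision, manip gives the robot as it stands.
- The arm moves only by the shell command python3 -m handwheel 'ROWS' [OPENING]. ROWS is JSON, a list of rows, each a list of 4 numbers: the shift along the tool's x, y, z in cm, then the turn about the tool's z in degrees. A call has exactly 5 rows; each row shifts and turns the commanded pose from where the row before left it, along the tool's axes as they then stand; what a row does not reach is not made up. A row lasts 1/8 s, in which the tool goes at most 62.5 mm and 10.7 degrees, less where a joint would pass 70% of its speed; a pose out of reach is approached as far as the arm can. A call is refused whole if a number of a shift passes 6.25 or a number of a turn 10.7, either way. A call with a gripper value outside its range is refused whole. OPENING is the finger opening in cm, from 0 to 8.81, set as the call begins (- or left out, the last holds). The fingers move at their own pace and stop on an object; the grip force is fixed at half the most. Time passes only in rows, so rows that do not move let the fingers close, or fill a call up. It gives the time, the measured TCP pose, the force and the opening at its end, in the units of the state.
- state(): the state, without advancing time (a new reading comes with each control period).
- vision.read_camera(name): name is "scene" or "top" or "wrist"; returns a dict with "img" (480x640x3 uint8, red, green, blue), "z_map" (480x640 float32, m along the optical axis (not along the pixel's ray), 0 where there is no reading), "mtx" (3x3 intrinsics, pixels), "R" (3x3) and "t" (3): a world point X has camera coordinates R X + t. Camera axes: x right, y down, z forward; pixel columns grow to the right and rows downward; lengths in m; the calibration is good to about 2 mm. A picture is of the moment at which its call begins.
- manip.finish_job(): hands the job in, once; it reports no verdict.
The state is a dict: "time": time; "joint_pos": joint angles; "qvel": joint speeds; "joint_torque": joint torques, N m; "tool_pos": TCP position; "tool_rot": TCP orientation; "contact_force": force on the tool from outside, world axes, zero at the start; "moment": the same for the moment, N m; "gripper_width": opening from 0.0 (shut) to 1.0 (fully open).
Only numpy, scipy, OpenCV 4.12 (cv2) and the standard library are available. Lean on these libraries where they do the work, as an engineer would, in place of code of your own. Each camera call takes 0.05 s, during which the arm holds its last target.

### The job

Set up the length stop on the bench from the finished sample rail (the loose piece with a tenon on one end, not the plain offcut): lay the sample flat in the fixture along the fence, tenon in the slot of the end stop and shoulder up against the stop, and let go of it. Then take the wooden post of the sliding stop leg between the fingers, slide the leg until it is snug against the sample's plain end and, without letting go of the post and still pushing so that the cam cannot walk the leg back, swing the cam lever fully closed, counter-clockwise from above (the side of a finger takes it along as the hand turns about the post). Finish still holding the post, with the leg snug and the lever closed, and leave the other things on the bench where they lie.

Things in the scene. Friction and masses are not known exactly. Their poses are not given: they have to be found in the camera images.
- fixture: Fixed board 135 x 316 x 12 mm with a low aluminium rail along its far side, turned up to 0.2 rad. Origin: at the board's underside, in the plane of the rail's front face (the fence); y along the fence towards the end stop, x across the rail away from the robot, z up. Board x -60 to 75, y -165 to 151, top z 12. Rail x 0 to 60, top z 32; upright flange x 52 to 60 along its rear, top z 54 (all mm).
- end_stop (a point): Centre of the end stop's face, fixture x -20, y 110, z 31 mm. The stop is dark wood, top z 50 mm: two cheeks (fixture x -52 to -32 and -8 to 0) and between them a slot 24 mm wide and 26 mm deep in y, open upwards, for the tenon.
- nest (a point): On the fixture's board: where the sample's origin belongs (fixture x -20, y 50, z 12 mm), with the sample's y axis along the fixture's y axis.
- sample_rail: Loose rail of light wood, 0.16 kg: body 40 x 120 x 45 mm (x, y, z), tenon 14 x 20 x 29 mm on the middle of its +y end. Origin: centre of the underside of the 120 mm body, y towards the tenon. Lies flat on the bench, right or left in front of the fixture. Seated, its top 25 mm stand above the rail and can be gripped there across the 40 mm width.
- shoulder (a point): Middle of the sample's tenon-end face (the shoulder round the tenon): 60 mm along its y, 22.5 mm above its underside.
- stop_leg (a joint): Slide of the stop leg along the fence, m; 0 at the end away from the end stop, growing towards it (fixture +y), at most 0.13. The leg's working face is at fixture y = -100 mm + value: it meets a seated sample at 0.090. Moves with about 1.5 N. A dark steel saddle on the rail (62 mm long, top z 42 mm) with a 14 mm thick arm in front of the fence.
- leg_face (a point): Middle of the leg's working face (towards the end stop), at fixture x -20 mm and z 34 mm.
- grip_post: Upright round wooden swivel post on the leg, 24 mm thick, to hold and slide it. Origin: on its axis at the saddle's top, fixture x 26, z 42 mm, 32 mm from the leg's face on the side away from the sample. Keep fingertips 18 mm or more above the origin (below: cam disc of 23 mm radius, washer); the top is 63 mm above it. It swivels freely, so gripping fingers can turn about it.
- cam_lever (a joint): Angle of the cam lever about the post's axis, rad: 0 open, growing counter-clockwise from above, stop at 1.134 = fully closed. Its arm points along fixture angle 190 degrees + value (180 = fixture -x, 270 = fixture -y). Easy to about 0.6, where its disc meets the flange, then takes up to 0.4 N m and drags the leg away from the sample with about 10 N: keep pushing the post with about 15 N.
- lever_end (a point): Round end of the black lever arm, 81 mm from the post's axis, 30 mm above the saddle. The arm is an upright blade 8 mm thick, 19 to 79 mm from the axis (end 15 mm thick), 7 to 37 mm above the saddle: a finger 18 mm wide that grips the post meets it with its side when it is about 35 to 40 degrees short of it.
- offcut: Plain block 40 x 140 x 45 mm (long along y, no tenon), origin under its centre; a bystander, on the other side in front of the fixture.
- rule: Folded wooden rule 16 x 203 x 15 mm, long along y; a bystander in front of the fixture.
- glasses: Safety glasses, 82 x 154 x 49 mm; a bystander left of the fixture.
- brush: Round paint brush 23 x 201 x 18 mm, long along y; a bystander at the left.
- clamp: Small bar clamp 89 x 176 x 26 mm lying flat; a bystander at the right.
Mind the look-alikes: they are no part of the job. What is shaped like the sample_rail but turquoise is not meant.

How it is judged:
By the outcome, as a careful person would: the job done as asked, in the order asked, and still so for the second after the job is handed in, while the arm keeps its last pose, push and grip.
It also fails if it takes over 61 s, if anything falls off the work surface, if the arm or the gripper's body presses on something with over 40 N, if the wrist force passes 120 N, or if a joint passes its speed limit or range.

## Working session

There is one attempt and no reset: what is moved stays moved. The work goes in short steps, Python scripts to look and compute and a shell command to move; the robot and the scene stay as the last step left them, time stands still between calls to the robot, and variables do not carry over. Pictures are saved under pics/ and viewed, and the job is handed in when it is done.

```bash
ls; mkdir -p pics
python3 - <<'E'
from station import state, vision, manip
import cv2,numpy as np
for n in ("scene","top","wrist"):
    c=vision.read_camera(n); cv2.imwrite(f"pics/{n}0.png",c["img"][:,:,::-1]); np.savez(f"{n}0.npz",**c)
    print(n,c["mtx"].tolist(),c["R"].round(3).tolist(),c["t"].round(3).tolist())
print(state(),manip.tcp_to_grasp)
E
```

```text
pics
scene [[534.4265299622805, 0.0, 322.5714981503639], [0.0, 534.4265299622805, 240.34263537729913], [0.0, 0.0, 1.0]] [[-0.623, -0.782, -0.002], [-0.585, 0.468, -0.663], [0.519, -0.412, -0.749]] [0.244, 0.346, 1.12]
top [[545.9011553341147, 0.0, 317.48201931246354], [0.0, 545.9011553341147, 242.20911014069125], [0.0, 0.0, 1.0]] [[-0.004, -1.0, -0.006], [-0.993, 0.005, -0.116], [0.116, 0.005, -0.993]] [-0.03, 0.465, 1.369]
wrist [[365.54194671618217, 0.0, 320.57512168003865], [0.0, 365.54194671618217, 239.95847630239214], [0.0, 0.0, 1.0]] [[0.364, -0.931, -0.001], [-0.896, -0.351, 0.274], [-0.255, -0.098, -0.962]] [-0.65, -0.038, 0.389]
{'time': 0.15, 'joint_pos': array([64.84549707, 30.76648296, -0.25300778, 88.15511854,  0.14960671,
       61.15267639, -4.07967508]), 'qvel': array([ 0.07312529, -0.15169931,  0.05858455, -0.24614592, -0.05099845,
       -0.08506665,  0.05740873]), 'joint_torque': array([ 1.17308675e-03, -5.71329224e+01,  9.91785675e-01, -2.51829171e+01,
       -5.62070520e-02,  1.51546311e-02,  1.03287155e-04]), 'tool_pos': array([ 0.23657613, -0.60493101,  0.2380699 ]), 'tool_rot': array([ 1.79993218e+02,  7.36557119e-02, -6.86354268e+01]), 'contact_force': array([ 0.66679979,  0.47800941, -1.01003114]), 'moment': array([ 0.00752734, -0.04351706, -0.01541662]), 'gripper_width': 0.995814449882116} 0.0187
```

View pics/top0.png

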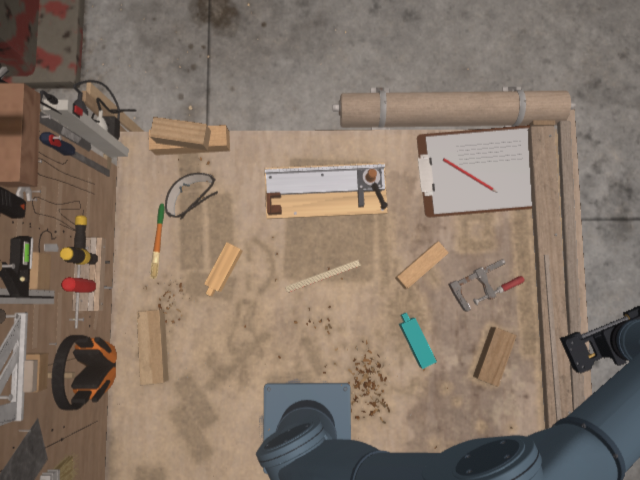

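View pics/scene0.png

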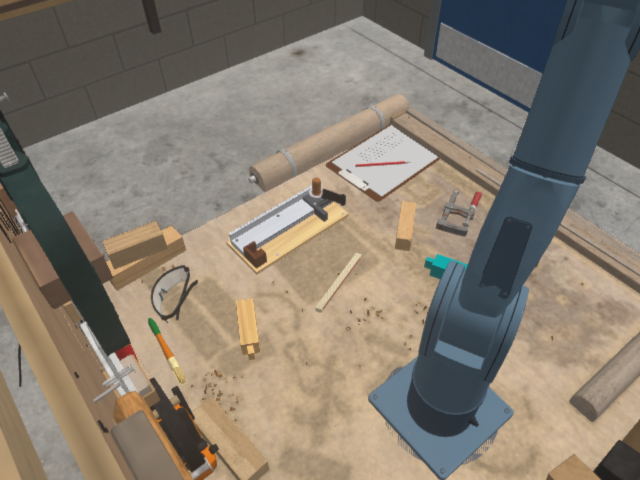

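The top view (image up is +x, left is +y) shows the fixture at (325,190). The end stop is at its left end (273,200) and the post at (370,175). The sample candidate is at (222,268), its tenon seemingly at the lower end, the plain offcut is at (422,265), and the turquoise decoy is at (417,340). I'll enlarge the crops next.

Run:
```python
import cv2,numpy as np
t=cv2.imread("pics/top0.png"); 
a=cv2.resize(t[150:230,250:400],None,fx=5,fy=5,interpolation=cv2.INTER_CUBIC)
cv2.imwrite("pics/cropA.png",a)
b=cv2.resize(t[230:310,190:250],None,fx=7,fy=7,interpolation=cv2.INTER_CUBIC)
cv2.imwrite("pics/cropB.png",b)
z=np.load("top0.npz")
R,tt,K,d=z["R"],z["t"],z["mtx"],z["z_map"]
v,u=np.mgrid[:480,:640]
P=(np.stack([(u-K[0,2])/K[0,0]*d,(v-K[1,2])/K[1,1]*d,d],-1)-tt)@R
np.save("topP.npy",P)
for p in [(222,268),(422,265),(370,172),(325,205),(325,180),(300,300),(375,185)]: print(p,P[p[1],p[0]].round(4))
```

```text
(222, 268) [0.3983 0.2076 0.0453]
(422, 265) [ 0.4038 -0.2951  0.0418]
(370, 172) [ 0.6272 -0.1619  0.108 ]
(325, 205) [ 0.5629 -0.0523  0.017 ]
(325, 180) [ 0.6249 -0.0525  0.0348]
(300, 300) [3.18e-01 1.34e-02 1.00e-04]
(375, 185) [ 0.6016 -0.1767  0.0772]
```

View pics/cropA.png

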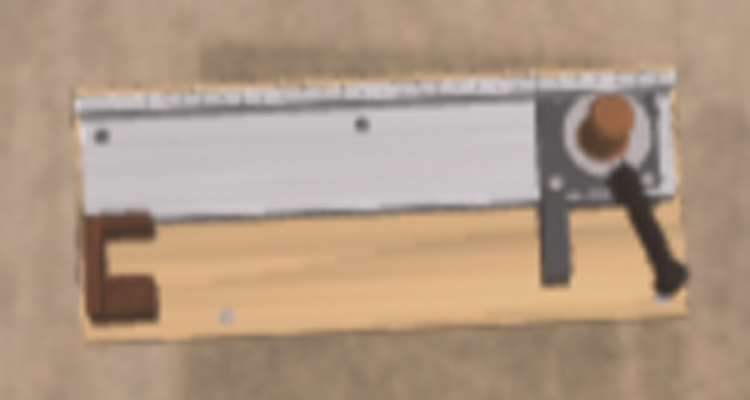

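View pics/cropB.png

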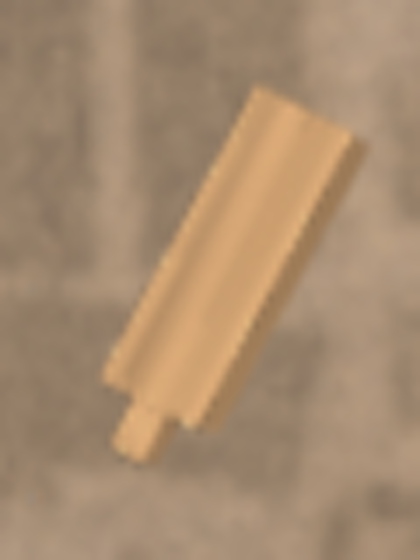

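Run:
```python
import cv2,numpy as np
P=np.load("topP.npy")
X,Y,Z=P[...,0],P[...,1],P[...,2]
def show(n,m):
    pts=P[m]; r=cv2.minAreaRect((pts[:,:2]*1000).astype(np.float32)); print(n,m.sum(),"z",np.median(pts[:,2]).round(4),r, cv2.boxPoints(r).round(0).tolist())
reg=(X>.3)&(X<.5)&(Y>.1)&(Y<.3)
for lo in (.02,.035,.04): show("sample",reg&(Z>lo)&(Z<.06))
# body only by row of distance
pts=P[reg&(Z>.035)&(Z<.06)][:,:2]
reg2=(X>.3)&(X<.5)&(Y<-.2)&(Y>-.4); show("offcut",reg2&(Z>.03))
F=(X>.5)&(X<.75)&(Y>-.25)&(Y<.15)
show("fix",F&(Z>.006)); show("flange",F&(Z>.046)&(Z<.06)&(X>.63)); show("post",F&(Z>.09))
m=F&(Z>.046)&(Z<.06)&(X>.63)
p=P[m][:,:2]; print(p[:,1].min(),p[:,1].max()); 
l=cv2.fitLine((p*1000).astype(np.float32),cv2.DIST_HUBER,0,.01,.01).ravel(); print(l, np.degrees(np.arctan2(l[1],l[0])))
print(P[F&(Z>.095)].mean(0),P[F&(Z>.095)].max(0))
for v in range(165,222,3): print(v,P[v,325].round(3),P[v,375].round(3))
```

```text
sample 881 z 0.0436 ((393.45318603515625, 212.5957794189453), (41.10298156738281, 139.228515625), 62.81541442871094) [[322.0, 226.0], [446.0, 163.0], [465.0, 199.0], [341.0, 263.0]]
sample 809 z 0.0439 ((393.4765930175781, 212.64137268066406), (41.00053405761719, 139.228515625), 62.81541442871094) [[322.0, 226.0], [446.0, 163.0], [465.0, 199.0], [341.0, 263.0]]
sample 719 z 0.0444 ((394.6605529785156, 212.03329467773438), (41.00053405761719, 136.56655883789062), 62.81541442871094) [[325.0, 225.0], [446.0, 163.0], [465.0, 199.0], [343.0, 261.0]]
offcut 906 z 0.0446 ((356.5076904296875, -336.47552490234375), (166.02371215820312, 140.8948974609375), 40.24993133544922) [[248.0, -336.0], [339.0, -444.0], [465.0, -337.0], [374.0, -229.0]]
fix 6208 z 0.0287 ((624.818359375, -50.316680908203125), (398.0743408203125, 246.511474609375), 89.6800765991211) [[500.0, -249.0], [747.0, -250.0], [749.0, 148.0], [503.0, 149.0]]
flange 479 z 0.053 ((641.2769775390625, -51.556976318359375), (31.847856521606445, 304.4900817871094), 2.096050500869751) [[620.0, 100.0], [631.0, -204.0], [663.0, -203.0], [65
[... 638 characters left out ...]

180 [ 0.625 -0.053  0.035] [ 0.62  -0.18   0.052]
183 [ 0.618 -0.052  0.031] [ 0.607 -0.177  0.075]
186 [ 0.609 -0.052  0.036] [ 0.6   -0.177  0.075]
189 [ 0.602 -0.052  0.032] [ 0.591 -0.176  0.079]
192 [ 0.596 -0.052  0.021] [ 0.303 -0.04   1.414]
195 [ 0.59  -0.052  0.016] [ 0.59  -0.183  0.01 ]
198 [ 0.583 -0.052  0.01 ] [ 0.582 -0.183  0.012]
201 [ 0.574 -0.052  0.014] [ 0.574 -0.183  0.009]
204 [ 0.566 -0.052  0.015] [ 0.565 -0.182  0.015]
207 [ 0.558 -0.052  0.016] [ 0.557 -0.182  0.015]
210 [ 0.551 -0.052  0.007] [ 0.549 -0.182  0.015]
213 [ 0.542 -0.052  0.014] [ 0.542 -0.182  0.011]
216 [ 0.537 -0.052 -0.   ] [ 0.536 -0.183  0.001]
219 [ 0.529 -0.052  0.001] [ 0.528 -0.183 -0.   ]
```

```bash
cat > h.py <<'E'
import numpy as np, sys
from station import state, vision, manip
def plan(way, pos=None, yaw=None):
    """way: list of (x,y,z,yaw,nrows); prints rows in cm/deg"""
    s=state(); p=np.array(s["tool_pos"] if pos is None else pos,float); a=float(s["tool_rot"][2] if yaw is None else yaw)
    rows=[]
    for x,y,z,yw,n in way:
        q=np.array([x,y,z]); dp=(q-p)/n; da=(yw-a)/n
        for i in range(n):
            c,sn=np.cos(np.radians(a)),np.sin(np.radians(a))
            rows.append([round(100*(c*dp[0]+sn*dp[1]),2),round(100*(sn*dp[0]-c*dp[1]),2),round(-100*dp[2],2),round(-da,1)]); a+=da
        p=q;a=yw
    while len(rows)%5: rows.append([0,0,0,0])
    for i in range(0,len(rows),5): print(rows[i:i+5])
E
python3 - <<'E'
from h import *
plan([(.48,-.2,.24,0,9),(.39,.2,.24,62.8,9)])
E
```

```text
[[np.float64(-3.2), np.float64(-4.16), np.float64(-0.02), -7.6], [np.float64(-2.62), np.float64(-4.55), np.float64(-0.02), -7.6], [np.float64(-2.0), np.float64(-4.85), np.float64(-0.02), -7.6], [np.float64(-1.34), np.float64(-5.08), np.float64(-0.02), -7.6], [np.float64(-0.65), np.float64(-5.21), np.float64(-0.02), -7.6]]
[[np.float64(0.05), np.float64(-5.25), np.float64(-0.02), -7.6], [np.float64(0.74), np.float64(-5.2), np.float64(-0.02), -7.6], [np.float64(1.43), np.float64(-5.05), np.float64(-0.02), -7.6], [np.float64(2.08), np.float64(-4.82), np.float64(-0.02), -7.6], [np.float64(-1.0), np.float64(-4.44), np.float64(-0.0), -7.0]]
[[np.float64(-0.45), np.float64(-4.53), np.float64(-0.0), -7.0], [np.float64(0.1), np.float64(-4.55), np.float64(-0.0), -7.0], [np.float64(0.65), np.float64(-4.51), np.float64(-0.0), -7.0], [np.float64(1.2), np.float64(-4.4), np.float64(-0.0), -7.0], [np.float64(1.72), np.float64(-4.22), np.float64(-0.0), -7.0]]
[[np.float64(2.22), np.float64(-3.98), np.float64(-0.0), -7.0], [np.float64(2.69), np.float64(-3.68), np.float64(-0.0), -7.0], [np.float64(3.12), np.float64(-3.32), np.float64(-0.0), -7.0], [0, 0, 0, 0], [0, 0, 0, 0]]
```

```bash
python3 -m handwheel '[[-3.2,-4.2,0,-7.6],[-2.6,-4.5,0,-7.6],[-2,-4.8,0,-7.6],[-1.3,-5.1,0,-7.6],[-0.6,-5.2,0,-7.6]]' 8.8
```

```text
time: 0.78
tool_pos: [0.3732, -0.38, 0.2387]
tool_rot: [180.0, 0.0, -30.4]
contact_force: [0.2, -0.1, 0.7]
gripper_width: 0.996
```

```bash
python3 -m handwheel '[[0,-5.2,0,-7.6],[0.7,-5.2,0,-7.6],[1.4,-5,0,-7.6],[2.1,-4.8,0,-7.6],[-1,-4.4,0,-7]]'; python3 -c "
from h import *
print(state()['joint_pos'].round(1))"; python3 -m handwheel '[[-0.4,-4.5,0,-7],[0.1,-4.5,0,-7],[0.6,-4.5,0,-7],[1.2,-4.4,0,-7],[1.7,-4.2,0,-7]]'; python3 -m handwheel '[[2.2,-4,0,-7],[2.7,-3.7,0,-7],[3.1,-3.3,0,-7],[0,0,0,0],[0,0,0,0]]'
python3 - <<'E'
from h import *
import cv2
c=vision.read_camera("wrist"); cv2.imwrite("pics/w1.png",c["img"][:,:,::-1]); np.savez("w1.npz",**c); print(state()["joint_pos"].round(1),state()["tool_pos"],state()["tool_rot"])
E
```

```text
time: 1.4
tool_pos: [0.4723, -0.1562, 0.2388]
tool_rot: [-180.0, -0.1, 7.1]
contact_force: [0.4, 0.1, 0.1]
gripper_width: 0.998
[ 35.5  18.  -26.8 109.7   9.8  54.5  11.3]
time: 2.02
tool_pos: [0.4205, 0.0637, 0.2387]
tool_rot: [180.0, 0.0, 42.0]
contact_force: [1.0, 0.8, -0.4]
gripper_width: 1.002
time: 2.65
tool_pos: [0.391, 0.1951, 0.2384]
tool_rot: [-180.0, 0.1, 62.7]
contact_force: [0.3, 0.5, -0.4]
gripper_width: 0.998
[ 10.3  15.6 -48.7 116.7  14.6  53.8  16.6] [0.39118095 0.19465198 0.23845937] [1.79996624e+02 5.64517769e-02 6.26308745e+01]
```

View pics/w1.png

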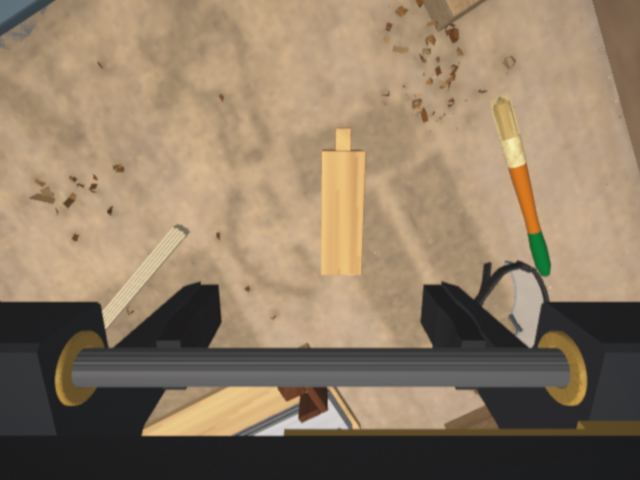

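The wrist view shows the sample's body at columns 321-364 and rows 151-275, with the tenon on top at (343,138). Next I measure it accurately.

```bash
cat >> h.py <<'E'
def ray(c,uv,z):
    uv=np.atleast_2d(np.asarray(uv,float)); K=c["mtx"]; R=c["R"]; t=c["t"]
    d=np.c_[(uv[:,0]-K[0,2])/K[0,0],(uv[:,1]-K[1,2])/K[1,1],np.ones(len(uv))]@R
    o=-R.T@t; return o+d*((z-o[2])/d[:,2])[:,None]
E
python3 - <<'E'
from h import *
import cv2
c=dict(np.load("w1.npz")); img=c["img"]; z=c["z_map"]; R,t,K=c["R"],c["t"],c["mtx"]
v,u=np.mgrid[:480,:640]
P=(np.stack([(u-K[0,2])/K[0,0]*z,(v-K[1,2])/K[1,1]*z,z],-1)-t)@R
m=((P[...,2]>.03)&(P[...,2]<.06)&(u>290)&(u<400)&(v>110)&(v<290)).astype(np.uint8)
print("ztop",np.median(P[...,2][m>0]))
# top plane: cast mask pixels whose height is near top
top=((P[...,2]>.041)&(m>0))
uv=np.argwhere(top)[:,::-1]
W=ray(c,uv,.045)
r=cv2.minAreaRect((W[:,:2]*1000).astype(np.float32)); print(r, cv2.boxPoints(r).tolist())
# body only: lines along long sides/ends from row extents
for row in range(126,282,6):
    xs=np.where(top[row])[0]
    if len(xs): print(row,xs.min(),xs.max(), ray(c,[[xs.min()-.5,row],[xs.max()+.5,row]],.045)[:,:2].round(4).tolist())
xs=uv[:,0]; 
for col in (326,342,359): 
    r_=np.where(top[:,col])[0]; print(col,r_.min(),r_.max(),ray(c,[[col,r_.min()-.5],[col,r_.max()+.5]],.045)[:,:2].round(4).tolist())
E
```

```text
ztop 0.04431884668900933
((401.5487976074219, 211.78594970703125), (39.81309509277344, 119.43142700195312), 62.51248550415039) [[339.3863525390625, 221.688720703125], [445.3353271484375, 166.56451416015625], [463.71124267578125, 201.8831787109375], [357.76226806640625, 257.00738525390625]]
150 322 362 [[0.3396, 0.2219], [0.3566, 0.2548]]
156 322 365 [[0.3443, 0.2195], [0.3626, 0.2549]]
162 322 364 [[0.3491, 0.2171], [0.367, 0.2518]]
168 322 364 [[0.3538, 0.2146], [0.3718, 0.2495]]
174 322 364 [[0.3587, 0.2121], [0.3767, 0.2472]]
180 322 364 [[0.3635, 0.2096], [0.3817, 0.2448]]
186 321 364 [[0.368, 0.2063], [0.3867, 0.2425]]
192 321 363 [[0.3729, 0.2037], [0.3913, 0.2392]]
198 321 363 [[0.3779, 0.2012], [0.3963, 0.2368]]
204 321 363 [[0.383, 0.1986], [0.4014, 0.2344]]
210 321 363 [[0.388, 0.1959], [0.4066, 0.2319]]
216 321 361 [[0.3932, 0.1933], [0.411, 0.2278]]
222 321 362 [[0.3983, 0.1906], [0.4166, 0.2261]]
228 321 362 [[0.4036, 0.1879], [0.422, 0.2236]]
234 321 362 [[0.4088, 0.1852], [0.4273, 0.221]]
240 321 362 [[0.4141, 0.1825], [0.4327, 0.2184]]
246 321 361 [[0.4195, 0.1797], [0.4377, 0.215]]
252 321 361 [[0.4249, 0.1769], [0.4432, 0.2123]]
258 321 361 [[0.4304, 0.1741], [0.4488, 0.2097]]
264 321 361 [[0.4359, 0.1712], [0.4544, 0.207]]
270 321 360 [[0.4415, 0.1683], [0.4596, 0.2034]]
326 150 274 [[0.3411, 0.2257], [0.4482, 0.171]]
342 150 274 [[0.3477, 0.2385], [0.4555, 0.1851]]
359 150 274 [[0.3547, 0.2521], [0.4632, 0.2001]]
```

Run:
```python
from h import *
plan([(.4015,.2113,.07,62.5,4),(.4015,.2113,.025,62.5,1)])
```

```text
[[np.float64(0.49), np.float64(0.04), np.float64(4.21), 0.0], [np.float64(0.49), np.float64(0.04), np.float64(4.21), 0.0], [np.float64(0.49), np.float64(0.04), np.float64(4.21), 0.0], [np.float64(0.49), np.float64(0.04), np.float64(4.21), 0.0], [np.float64(0.0), np.float64(0.0), np.float64(4.5), -0.0]]
```

```bash
python3 -m handwheel '[[0.5,0,4.2,0],[0.5,0,4.2,0],[0.5,0,4.2,0],[0.5,0.1,4.2,0],[0,0,4,0]]'; python3 -m handwheel '[[0,0,0.5,0],[0,0,0,0],[0,0,0,0],[0,0,0,0],[0,0,0,0]]' 3; python3 -m handwheel '[[0,0,0,0],[0,0,0,0],[0,0,0,0],[0,0,0,0],[0,0,0,0]]' 3
```

```text
time: 3.32
tool_pos: [0.4019, 0.2118, 0.0292]
tool_rot: [180.0, 0.0, 62.6]
contact_force: [0.8, -0.6, -0.5]
gripper_width: 0.998
time: 3.95
tool_pos: [0.4014, 0.2131, 0.0263]
tool_rot: [180.0, -0.0, 62.7]
contact_force: [-0.6, -3.0, 1.6]
gripper_width: 0.452
time: 4.58
tool_pos: [0.4014, 0.2131, 0.0263]
tool_rot: [179.9, -0.0, 62.7]
contact_force: [-1.0, -1.3, 7.5]
gripper_width: 0.446
```

```bash
python3 -m handwheel '[[0,0,-1,0],[0,0,-3,0],[0,0,-4,0],[0,0,-5,0],[0,0,-4,0]]' 0
python3 - <<'E'
from h import *
s=state();print(s["gripper_width"],s["tool_pos"],s["contact_force"])
plan([(.572,-.03,.2,1.8,9),(.572,-.03,.2,1.8,1)])
E
```

```text
time: 5.2
tool_pos: [0.4007, 0.2133, 0.1978]
tool_rot: [180.0, -0.0, 62.8]
contact_force: [1.0, -0.2, -1.8]
gripper_width: 0.454
0.4538150136917804 [0.40069224 0.2132885  0.19777468] [ 1.03673804 -0.24928665 -1.82458139]
[[np.float64(-1.53), np.float64(2.93), np.float64(-0.02), 6.8], [np.float64(-1.18), np.float64(3.09), np.float64(-0.02), 6.8], [np.float64(-0.8), np.float64(3.21), np.float64(-0.02), 6.8], [np.float64(-0.42), np.float64(3.28), np.float64(-0.02), 6.8], [np.float64(-0.03), np.float64(3.31), np.float64(-0.02), 6.8]]
[[np.float64(0.36), np.float64(3.29), np.float64(-0.02), 6.8], [np.float64(0.74), np.float64(3.22), np.float64(-0.02), 6.8], [np.float64(1.12), np.float64(3.11), np.float64(-0.02), 6.8], [np.float64(1.48), np.float64(2.96), np.float64(-0.02), 6.8], [np.float64(0.0), np.float64(0.0), np.float64(-0.0), -0.0]]
```

```bash
python3 -m handwheel '[[-1.5,2.9,0,6.8],[-1.2,3.1,0,6.8],[-0.8,3.2,0,6.8],[-0.4,3.3,0,6.8],[0,3.3,0,6.8]]'; python3 -m handwheel '[[0.4,3.3,0,6.8],[0.7,3.2,0,6.8],[1.1,3.1,0,6.8],[1.5,3,0,6.6],[0,0,0,0]]'
python3 - <<'E'
from h import *
import cv2
for n in("wrist","top"):
    c=vision.read_camera(n); cv2.imwrite(f"pics/{n}2.png",c["img"][:,:,::-1]); np.savez(f"{n}2.npz",**c)
print(state()["joint_pos"].round(1),state()["tool_pos"],state()["tool_rot"])
E
```

```text
time: 5.82
tool_pos: [0.4964, 0.0775, 0.196]
tool_rot: [-180.0, 0.0, 28.6]
contact_force: [-0.2, -0.3, -1.8]
gripper_width: 0.449
time: 6.45
tool_pos: [0.5727, -0.0329, 0.1957]
tool_rot: [180.0, -0.0, 1.5]
contact_force: [-1.3, 0.6, -2.5]
gripper_width: 0.448
[ 18.5  28.6 -26.6 101.2  15.3  53.9 -12.6] [ 0.57145662 -0.0295548   0.19570218] [-1.79947566e+02  5.01431694e-02  1.83597913e+00]
```

View pics/wrist2.png

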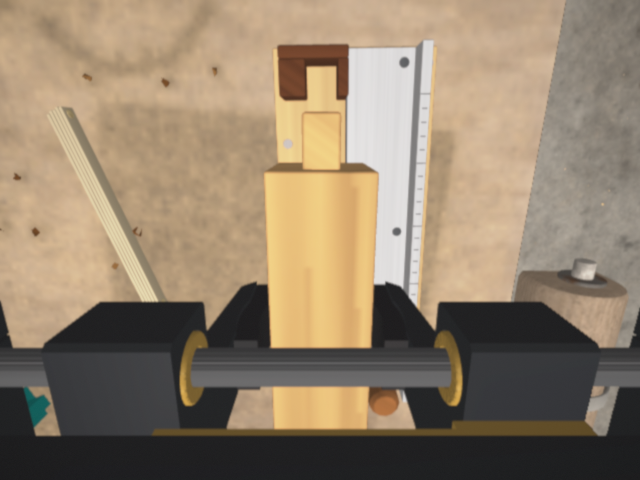

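The wrist view shows the end stop with its slot (cheeks at (293,80) and (343,80)) straight ahead of the held tenon. The fence edge is near column 348 and the flange near column 428. I enlarge it to pick corners.

Run:
```python
import cv2
t=cv2.imread("pics/wrist2.png"); cv2.imwrite("pics/cropC.png",cv2.resize(t[35:185,260:440],None,fx=4,fy=4,interpolation=cv2.INTER_CUBIC))
```

```text
(no output)
```

View pics/cropC.png

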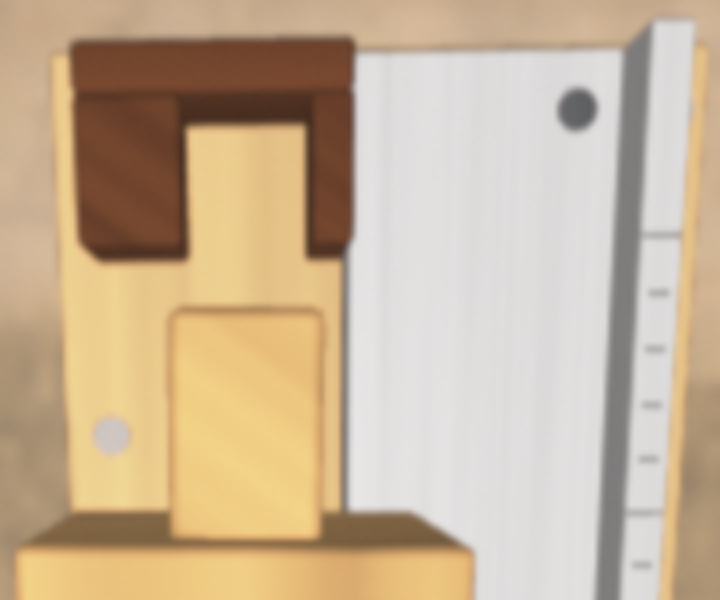

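Run:
```python
from h import *
c=dict(np.load("wrist2.npz"))
def q(n,x,y,z): 
    p=ray(c,[[ (x+.5)/4-.5+260,(y+.5)/4-.5+35]],z)[0]; print(n,(p*1000).round(1)); return p
q("stop back L",72,40,.05);q("stop back R",353,38,.05)
q("cheekL face",140,247,.05);q("cheekR face",330,247,.05);q("slot bk wall",245,93,.05)
q("slot L",180,150,.05);q("slot R",314,150,.05)
a=q("fence far",355,70,.032);b=q("fence near",349,500,.032); print(np.degrees(np.arctan2(-(a-b)[0],(a-b)[1])))
a=q("flange rear far",694,22,.054);b=q("flange rear near",660,595,.054); print(np.degrees(np.arctan2(-(a-b)[0],(a-b)[1])))
a=q("flange front far",655,22,.054);b=q("flange front near",618,595,.054); print(np.degrees(np.arctan2(-(a-b)[0],(a-b)[1])))
q("board edge L",54,60,.012);q("board L near",72,500,.012);q("board far end",60,56,.012);q("board rear",708,50,.012)
# held sample
zt=.196+.0187
q("shoulder top L",18,549,zt);q("shoulder top R",473,549,zt)
q("tenon tip L",172,311,zt-.008);q("tenon tip R",322,309,zt-.008)
R,t,K,z=c["R"],c["t"],c["mtx"],c["z_map"]
for u,v in [(320,200),(320,230),(320,140),(280,175),(290,80),(370,120),(425,150),(300,130),(100,250)]:
    d=z[v,u]; print(u,v,((R.T@(np.array([(u-K[0,2])/K[0,0]*d,(v-K[1,2])/K[1,1]*d,d])-t))*1000).round(1))
```

```text
stop back L [538.4  99.2  50. ]
stop back R [588.9 100.8  50. ]
cheekL face [550.9  64.7  50. ]
cheekR face [586.2  65.6  50. ]
slot bk wall [569.7  91.3  50. ]
slot L [558.1  81.5  50. ]
slot R [582.6  82.1  50. ]
fence far [590.6  99.2  32. ]
fence near [593.2  18.6  32. ]
1.822668034436992
flange rear far [648.7 104.1  54. ]
flange rear near [653.3   3.3  54. ]
2.5677657327000967
flange front far [641.8 103.9  54. ]
flange front near [645.    3.1  54. ]
1.815322210926302
board edge L [530.5 103.5  12. ]
board L near [533.6  15.8  12. ]
board far end [531.7 104.3  12. ]
board rear [663.5 108.8  12. ]
shoulder top L [551.9  24.6 214.7]
shoulder top R [590.8  25.7 214.7]
tenon tip L [564.5  44.7 206.7]
tenon tip R [577.5  45.2 206.7]
320 200 [571.3  15.3 213.5]
320 230 [571.6   4.5 214. ]
320 140 [570.7  35.5 205.6]
280 175 [557.2  23.5 213. ]
290 80 [547.3  76.   49.2]
370 120 [610.3  50.2  32.1]
425 150 [651.6  28.6  51.6]
300 130 [553.1  41.3  12. ]
100 250 [356.7 -76.8  -2.2]
```

```bash
python3 - <<'E'
from h import *
plan([(.569,.0055,.12,1.8,3),(.569,.0055,.066,1.8,2)])
E
python3 -m handwheel '[[-0.1,-1.2,2.5,0],[0,-1.2,2.5,0],[0,-1.2,2.5,0],[0,0,2.7,0],[0,0,2.7,0]]'
python3 - <<'E'
from h import *
import cv2
for n in("wrist","scene"):
    c=vision.read_camera(n); cv2.imwrite(f"pics/{n}3.png",c["img"][:,:,::-1]); np.savez(f"{n}3.npz",**c)
    if n=="wrist": cv2.imwrite("pics/cropD.png",cv2.resize(c["img"][100:240,240:420,::-1],None,fx=4,fy=4,interpolation=cv2.INTER_CUBIC))
print(state()["tool_pos"],state()["tool_rot"],state()["contact_force"])
E
```

```text
[[np.float64(-0.04), np.float64(-1.17), np.float64(2.52), 0.0], [np.float64(-0.04), np.float64(-1.17), np.float64(2.52), 0.0], [np.float64(-0.04), np.float64(-1.17), np.float64(2.52), 0.0], [np.float64(0.0), np.float64(0.0), np.float64(2.7), -0.0], [np.float64(0.0), np.float64(0.0), np.float64(2.7), -0.0]]
time: 7.18
tool_pos: [0.5696, 0.0069, 0.0666]
tool_rot: [-180.0, -0.0, 1.9]
contact_force: [0.0, -7.2, 7.5]
gripper_width: 0.451
[0.56813176 0.00677753 0.06507828] [-179.95770965    0.19867123    1.89627768] [-0.26653343  0.17850563 -2.0610593 ]
```

View pics/wrist3.png

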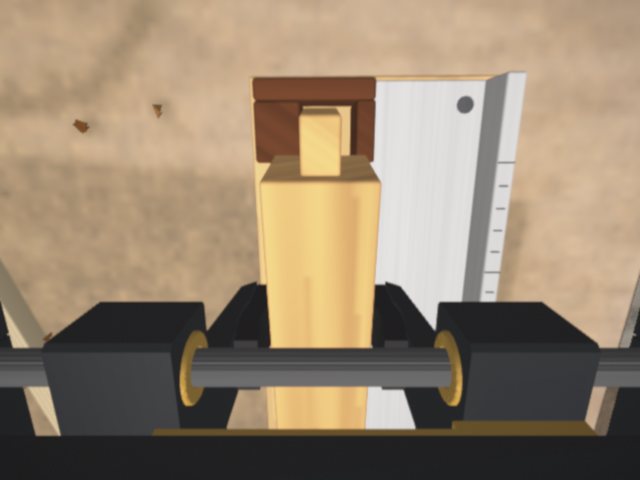

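View pics/cropD.png

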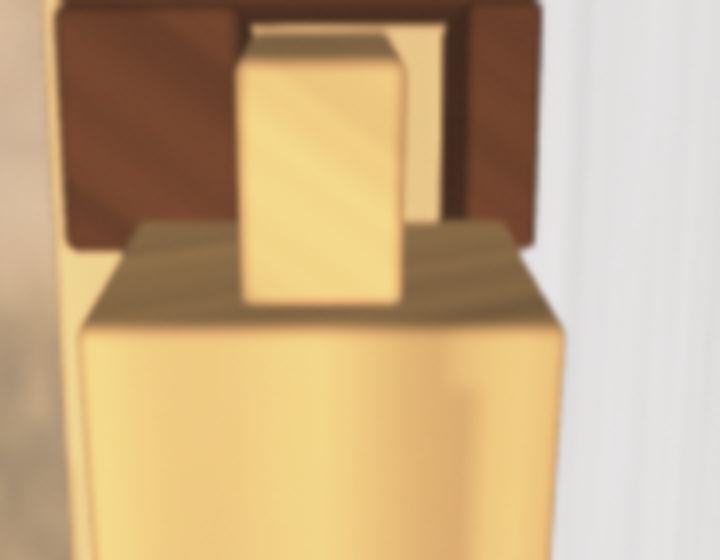

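The crop shows the tenon (columns 240-403) sitting towards the left of the slot, with the shoulder near the cheek faces. I quantify that now.

Run:
```python
from h import *
c=dict(np.load("wrist3.npz"))
def q(n,x,y,z): 
    p=ray(c,[[ (x+.5)/4-.5+240,(y+.5)/4-.5+100]],z)[0]; print(n,(p*1000).round(1)); return p
zt=.0651+.0187
q("shoulder L",81,328,zt);q("shoulder R",563,328,zt)
q("shoulder bottom far L",133,222,zt-.045);q("sh bottom R",505,222,zt-.045)
q("tenon tip L",238,62,zt-.008);q("tenon tip R",404,62,zt-.008)
q("slotL",238,60,.05);q("slotR",470,60,.05)
q("cheekL face",100,247,.05);q("cheekR face",510,245,.05);q("stop R edge",538,100,.05)
q("fence",533,240,.032)
R,t,K,z=c["R"],c["t"],c["mtx"],c["z_map"]
for u,v in [(320,220),(320,150),(400,200)]:
    d=z[v,u]; print(u,v,((R.T@(np.array([(u-K[0,2])/K[0,0]*d,(v-K[1,2])/K[1,1]*d,d])-t))*1000).round(1))
```

```text
shoulder L [546.7  60.6  83.8]
shoulder R [588.7  62.1  83.8]
shoulder bottom far L [545.6  67.4  38.8]
sh bottom R [588.5  68.9  38.8]
tenon tip L [559.5  83.5  75.8]
tenon tip R [574.2  84.   75.8]
slotL [558.  85.  50.]
slotR [582.4  85.8  50. ]
cheekL face [543.4  65.2  50. ]
cheekR face [587.9  67.   50. ]
stop R edge [589.8  82.1  50. ]
fence [592.9  66.6  32. ]
320 220 [568.   49.6  92.5]
320 150 [567.3  72.2  87.7]
400 200 [607.6  47.6  32.8]
```

Run:
```python
from h import *
for f in("wrist2","wrist3"):
    c=dict(np.load(f+".npz"))
    R,t,K,z=c["R"],c["t"],c["mtx"],c["z_map"]
    print("cam",(-R.T@t).round(3))
    for u,v in [(320,200),(320,230),(320,260),(320,290),(320,320),(290,230),(350,230),(320,130),(320,150)]:
        d=z[v,u]; print(u,v,((R.T@(np.array([(u-K[0,2])/K[0,0]*d,(v-K[1,2])/K[1,1]*d,d])-t))*1000).round(1))
```

```text
cam [0.571 0.037 0.341]
320 200 [571.3  15.3 213.5]
320 230 [571.6   4.5 214. ]
320 260 [571.9  -7.1 213.3]
320 290 [572.2 -18.8 213.9]
320 320 [572.5 -31.3 214.1]
290 230 [560.8   4.3 214.3]
350 230 [582.3   4.7 213.8]
320 130 [570.7  39.  205.9]
320 150 [570.8  32.1 205.6]
cam [0.567 0.077 0.212]
320 200 [567.8  56.5  93.2]
320 230 [568.2  45.6  90.5]
320 260 [568.5  34.5  89.8]
320 290 [568.9  22.4  88.3]
320 320 [569.4   9.   86. ]
290 230 [558.   45.7  92.1]
350 230 [578.4  46.1  90.8]
320 130 [567.1  78.5  88.2]
320 150 [567.3  72.2  87.7]
```

View pics/scene3.png

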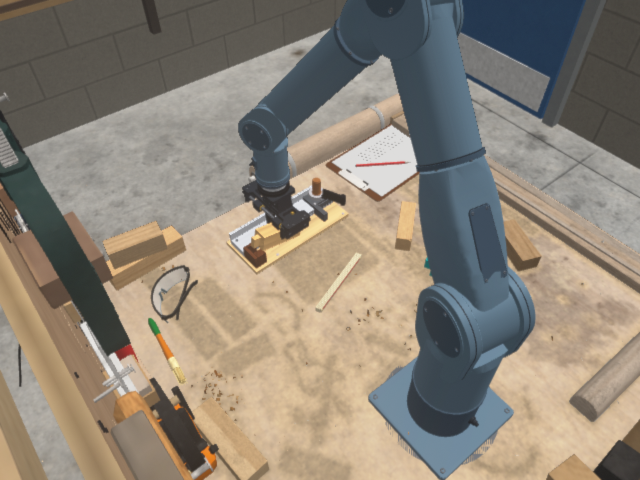

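The sample is pitched about 8° tenon-up (top z 86 to 93 along its length), so its lower front edge caught the cheek tops. I'll lift, back off by 15 mm, lower onto the board to level it, then slide it in.

```bash
python3 -m handwheel '[[0,0.3,-1.5,0],[0.1,0.7,0,0],[0.1,0.5,0,0],[0,0,1.0,0],[0,0,1.5,0]]'; python3 -m handwheel '[[0,0,0.5,0],[0,0,0.4,0],[0,0,0.4,0],[0,0,0.3,0],[0,0,0,0]]'
python3 - <<'E'
from h import *
import cv2
c=vision.read_camera("wrist"); cv2.imwrite(f"pics/wrist4.png",c["img"][:,:,::-1]); np.savez(f"wrist4.npz",**c)
s=state();print(s["tool_pos"],s["tool_rot"],s["contact_force"],s["moment"])
R,t,K,z=c["R"],c["t"],c["mtx"],c["z_map"]
for u,v in [(320,200),(320,230),(320,260),(320,290),(320,320),(320,130),(320,150)]:
        d=z[v,u]; print(u,v,((R.T@(np.array([(u-K[0,2])/K[0,0]*d,(v-K[1,2])/K[1,1]*d,d])-t))*1000).round(1))
E
```

```text
time: 7.9
tool_pos: [0.5724, -0.0092, 0.0559]
tool_rot: [-180.0, -0.0, 1.8]
contact_force: [-0.8, -0.2, -1.7]
gripper_width: 0.451
time: 8.52
tool_pos: [0.5732, -0.0062, 0.0415]
tool_rot: [-179.8, -0.1, 1.9]
contact_force: [-0.6, 4.4, 4.3]
gripper_width: 0.449
[ 0.57320854 -0.00646079  0.04146928] [-1.79858566e+02 -9.78603266e-02  1.88344927e+00] [-1.17101062  4.17847008  5.11487644] [ 0.6852333   0.25639645 -0.03847019]
320 200 [571.4  42.7  64.1]
320 230 [571.7  32.   63.4]
320 260 [572.1  20.4  61.8]
320 290 [572.5   8.6  61.7]
320 320 [572.9  -4.1  60.9]
320 130 [570.6  65.5  58.1]
320 150 [570.8  58.9  57.5]
```

View pics/wrist4.png

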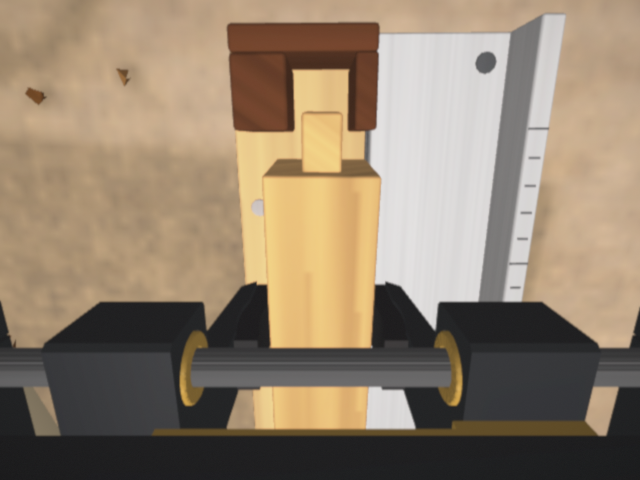

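```bash
python3 -m handwheel '[[0,0,0.2,0],[0,0,0.15,0],[0,0,0.15,0],[0,0,0,0],[0,0,0,0]]'
cat >> h.py <<'E'
def look(n,name):
    import cv2
    c=vision.read_camera(n); cv2.imwrite(f"pics/{name}.png",c["img"][:,:,::-1]); np.savez(f"{name}.npz",**c); return c
def pts(c,l):
    R,t,K,z=c["R"],c["t"],c["mtx"],c["z_map"]
    for u,v in l:
        d=z[v,u]; print(u,v,((R.T@(np.array([(u-K[0,2])/K[0,0]*d,(v-K[1,2])/K[1,1]*d,d])-t))*1000).round(1))
E
python3 - <<'E'
from h import *
c=look("wrist","wrist5")
pts(c,[(320,200),(320,230),(320,260),(320,290),(320,320),(320,130),(320,150),(285,230),(360,230)])
E
```

```text
time: 9.2
tool_pos: [0.5734, -0.0054, 0.0371]
tool_rot: [-179.8, -0.1, 1.9]
contact_force: [-3.1, 7.9, 11.0]
gripper_width: 0.451
320 200 [571.7  42.8  55.7]
320 230 [572.   32.2  56.5]
320 260 [572.4  21.   56.7]
320 290 [572.8   9.2  56.7]
320 320 [573.2  -3.7  55.6]
320 130 [570.9  66.4  49.1]
320 150 [571.1  59.6  48.4]
285 230 [559.5  31.6  56.1]
360 230 [586.1  32.9  57.5]
```

```bash
python3 -m handwheel '[[0,0,-0.1,0],[0.1,-0.3,0,0],[0.1,-0.3,0,0],[0,-0.2,0,0],[0,0,0,0]]'
python3 - <<'E'
from h import *
import cv2
c=look("wrist","wrist6"); cv2.imwrite("pics/cropE.png",cv2.resize(c["img"][40:200,220:400,::-1],None,fx=4,fy=4,interpolation=cv2.INTER_CUBIC))
pts(c,[(320,200),(320,320)])
E
```

```text
time: 9.88
tool_pos: [0.5734, -0.0073, 0.0371]
tool_rot: [179.6, 0.2, 1.6]
contact_force: [-5.4, -11.2, 12.4]
gripper_width: 0.452
320 200 [572.   41.4  56.8]
320 320 [573.2  -5.   56.4]
```

View pics/cropE.png

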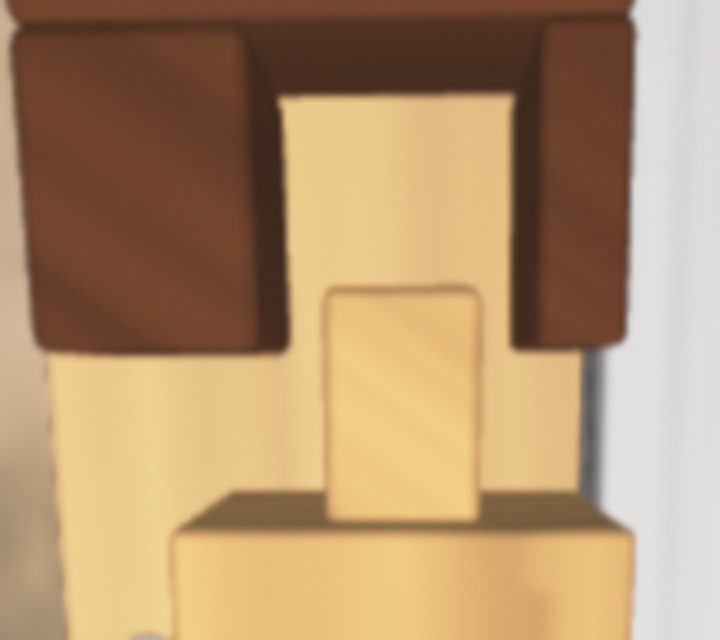

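```bash
python3 -m handwheel '[[-0.1,0,-0.2,0],[0,0,-0.1,0],[0,-0.2,0,0],[0,-0.2,0,0],[0,0,0,0]]'
python3 - <<'E'
from h import *
c=look("wrist","wrist7"); 
pts(c,[(320,200),(320,320)]); s=state(); print(s["tool_pos"],s["contact_force"])
E
```

```text
time: 10.55
tool_pos: [0.573, 0.0034, 0.0396]
tool_rot: [-180.0, 0.0, 1.8]
contact_force: [-0.3, -0.2, -1.3]
gripper_width: 0.448
320 200 [571.4  51.9  59.1]
320 320 [572.8   5.7  59.2]
[0.5730147  0.00322975 0.03960794] [-1.44446837  0.57674226 -2.1478491 ]
```

View pics/wrist7.png

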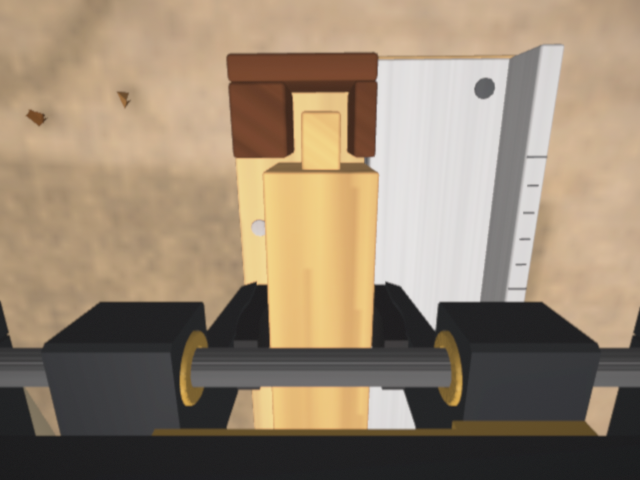

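```bash
python3 -m handwheel '[[0,-0.2,0.1,0],[0,-0.2,0,0],[0,-0.1,0,0],[0,-0.1,0,0],[0,0,0,0]]';python3 -m handwheel '[[0,-0.1,0,0],[0,-0.1,0,0],[0,-0.1,0,0],[0,0,0,0],[0,0,0,0]]'
```

```text
time: 11.22
tool_pos: [0.5729, 0.0073, 0.0387]
tool_rot: [179.9, 0.0, 1.7]
contact_force: [-0.0, -5.8, 0.2]
gripper_width: 0.453
time: 11.85
tool_pos: [0.5728, 0.0073, 0.0388]
tool_rot: [179.7, 0.1, 1.6]
contact_force: [-1.2, -11.6, 1.5]
gripper_width: 0.452
```

```bash
python3 -m handwheel '[[0.1,0.2,0,0],[0.1,0,0,0],[0.1,0,0,0],[0.1,0,0,0],[0,0,0,0]]';python3 -m handwheel '[[0,0,0.1,0],[0,0,0.1,0],[0,0,0.1,0],[0,0,0,0],[0,0,0,0]]'
python3 - <<'E'
from h import *
c=look("wrist","wrist8"); 
pts(c,[(320,200),(320,320)])
E
```

```text
time: 12.48
tool_pos: [0.5733, 0.0072, 0.0381]
tool_rot: [179.8, 0.4, 1.7]
contact_force: [-9.3, -6.9, 6.0]
gripper_width: 0.454
time: 13.1
tool_pos: [0.5733, 0.0073, 0.0372]
tool_rot: [179.7, 0.4, 1.7]
contact_force: [-17.0, -9.1, 28.6]
gripper_width: 0.451
320 200 [571.9  55.9  56.5]
320 320 [573.3   9.3  56.1]
```

View pics/wrist8.png

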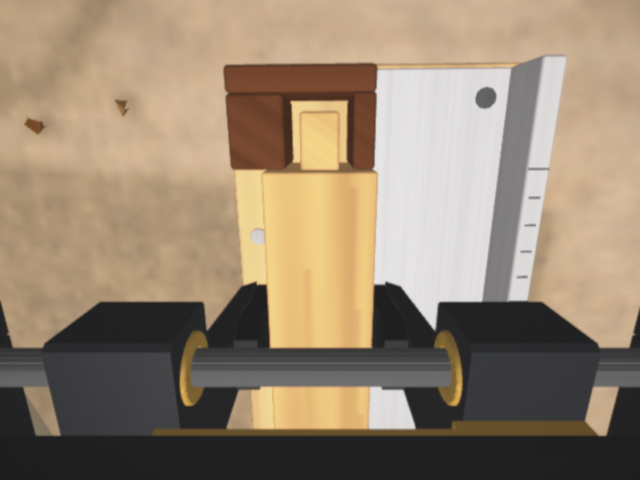

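The sample is flat (top z 56.5), with the tenon in the slot and the body on the fence and the stop. I'll relax the press and let go.

```bash
python3 -m handwheel '[[-0.2,0.1,-0.1,0],[-0.1,0.1,0,0],[0,0,0,0],[0,0,0,0],[0,0,0,0]]'; python3 -m handwheel '[[0,0,0,0],[0,0,0,0],[0,0,0,0],[0,0,-0.3,0],[0,0,-1,0]]' 6.5
```

```text
time: 13.78
tool_pos: [0.5731, 0.0073, 0.0372]
tool_rot: [179.9, 0.1, 1.8]
contact_force: [-3.8, -3.6, 6.4]
gripper_width: 0.449
time: 14.4
tool_pos: [0.5736, 0.0079, 0.0498]
tool_rot: [-180.0, 0.1, 1.8]
contact_force: [-0.2, -0.5, -0.7]
gripper_width: 0.741
```

```bash
python3 -m handwheel '[[0,0,-3,0],[0,0,-4,0],[0,0,-4,0],[0,0,0,0],[0,0,0,0]]'
python3 - <<'E'
from h import *
import cv2
c=look("wrist","wrist9"); t=look("top","top9")
s=state();print(s["joint_pos"].round(1),s["tool_pos"],s["tool_rot"],s["contact_force"])
E
```

```text
time: 15.02
tool_pos: [0.5736, 0.0077, 0.1596]
tool_rot: [180.0, 0.0, 1.8]
contact_force: [-1.0, -0.2, -0.5]
gripper_width: 0.74
[ 14.1  31.5 -25.9 102.6  17.3  50.  -18. ] [0.57303534 0.00768395 0.15864331] [1.79992648e+02 1.22513319e-01 1.76271040e+00] [ 0.33449643  0.48352092 -0.08596643]
```

View pics/wrist9.png

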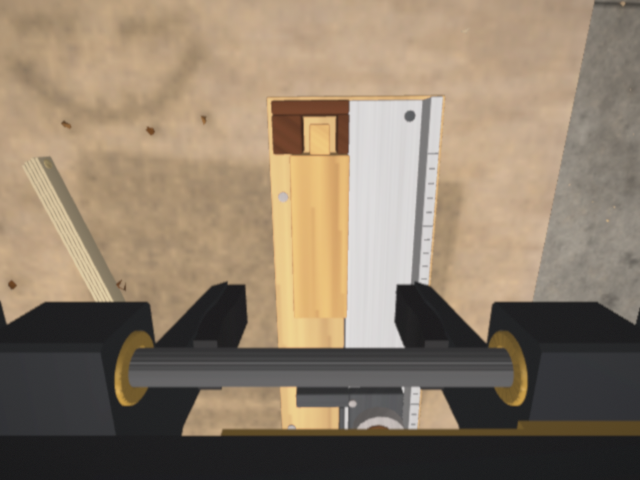

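View pics/top9.png

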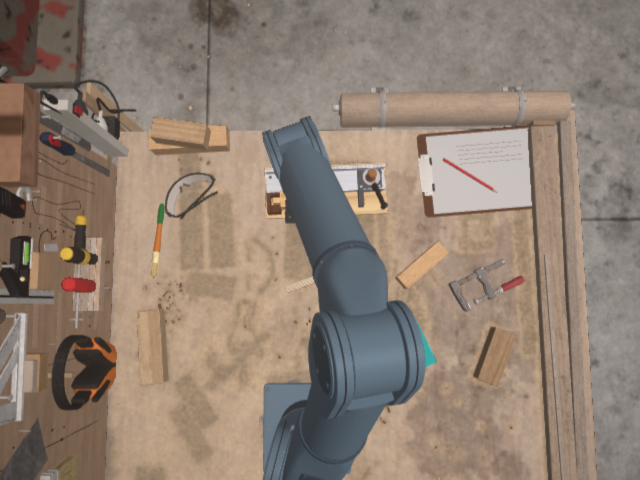

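The sample is released and lies flush along the fence (right edge at column 348). The tenon is in the slot (320,137) and the shoulder is against the cheeks (row 155). Now I move to the post.

Run:
```python
from h import *
plan([(.597,-.205,.165,-38,5)])
```

```text
[[np.float64(0.35), np.float64(4.27), np.float64(-0.13), 8.0], [np.float64(0.94), np.float64(4.18), np.float64(-0.13), 8.0], [np.float64(1.5), np.float64(4.01), np.float64(-0.13), 8.0], [np.float64(2.04), np.float64(3.76), np.float64(-0.13), 8.0], [np.float64(2.54), np.float64(3.44), np.float64(-0.13), 8.0]]
```

```bash
python3 -m handwheel '[[0.3,4.3,-0.2,8],[0.9,4.2,-0.2,8],[1.5,4,-0.1,8],[2,3.8,-0.1,8],[2.5,3.4,-0.1,8]]' 6.5
python3 - <<'E'
from h import *
import cv2
c=look("wrist","wrist10")
s=state();print(s["joint_pos"].round(1),s["tool_pos"],s["tool_rot"],s["contact_force"])
c=look("wrist","wrist11")
s=state();print(s["tool_pos"],s["tool_rot"])
E
```

```text
time: 15.75
tool_pos: [0.5952, -0.2061, 0.1654]
tool_rot: [179.9, 0.1, -38.5]
contact_force: [0.6, -0.7, -0.4]
gripper_width: 0.737
[ 25.3  34.4 -13.9  93.8  10.1  53.1 -31.6] [ 0.59486994 -0.21408132  0.165558  ] [ 1.79739378e+02 -9.50389615e-02 -3.92194219e+01] [ 0.44036676 -5.16370677  0.69984479]
[ 0.59464615 -0.21144886  0.16538867] [ 1.79771306e+02 -3.05991656e-02 -3.88075123e+01]
```

View pics/wrist11.png

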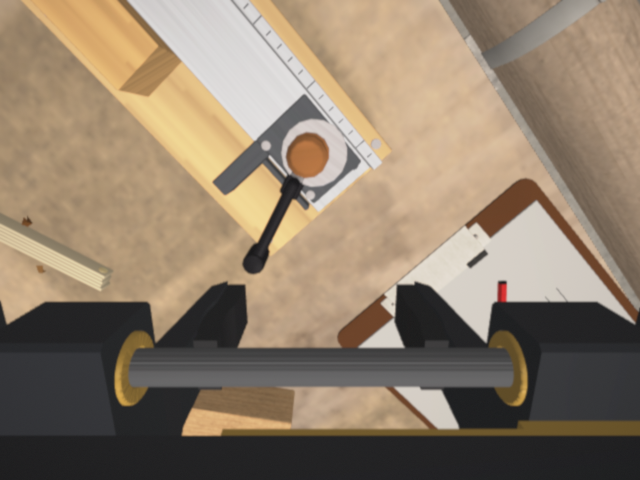

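The wrist view shows the post top at (307,155), the lever end at (254,261), and the sample's plain end at (150,75).

Run:
```python
from h import *
import cv2
c=dict(np.load("wrist11.npz")); img=c["img"]
hsv=cv2.cvtColor(img,cv2.COLOR_RGB2HSV)
m=cv2.inRange(hsv,(3,110,60),(14,255,220)); m[:,:270]=0;m[:,345:]=0;m[:120]=0;m[190:]=0
cn,_=cv2.findContours(m,cv2.RETR_EXTERNAL,cv2.CHAIN_APPROX_NONE); k=max(cn,key=cv2.contourArea); print(cv2.minEnclosingCircle(k),cv2.boundingRect(k))
R,t,K,z=c["R"],c["t"],c["mtx"],c["z_map"]
pts(c,[(307,155),(305,150),(254,262),(270,230),(340,150),(235,175)])
for uv in [(307,155)]: print("post",ray(c,[uv],.105)*1000)
p=ray(c,[(254,261)],.079)[0]; print("lever",p*1000)
s=state()
```

```text
((306.3519287109375, 154.4046630859375), 22.16176414489746) (287, 133, 41, 44)
307 155 [ 627.2 -163.4  105.3]
305 150 [ 628.  -160.7  103.3]
254 262 [ 553.9 -194.9   80.8]
270 230 [ 576.  -185.4   78.4]
340 150 [ 643.7 -176.    54.4]
235 175 [ 573.3 -142.3   40.2]
post [[ 627.19707852 -163.38997047  105.        ]]
lever [ 553.67243304 -194.70211219   79.        ]
```

Run:
```python
from h import *
s=state();print(s["tool_pos"],s["tool_rot"])
plan([(.626,-.165,.165,-38.8,2),(.626,-.165,.065,-38.8,3)])
```

```text
[ 0.59464615 -0.21144886  0.16538867] [ 1.79771306e+02 -3.05991656e-02 -3.88075123e+01]
[[np.float64(-0.23), np.float64(-2.79), np.float64(0.02), -0.0], [np.float64(-0.23), np.float64(-2.79), np.float64(0.02), -0.0], [np.float64(0.0), np.float64(-0.0), np.float64(3.33), -0.0], [np.float64(0.0), np.float64(-0.0), np.float64(3.33), -0.0], [np.float64(0.0), np.float64(-0.0), np.float64(3.33), -0.0]]
```

```bash
python3 -m handwheel '[[-0.2,-2.5,0,0],[-0.2,-2.5,0,0],[0,0,1.5,0],[0,0,0,0],[0,0,0,0]]'
python3 - <<'E'
from h import *
plan([(.626,-.165,.065,-38.8,3)])
E
```

```text
time: 16.48
tool_pos: [0.6227, -0.1645, 0.1511]
tool_rot: [179.9, 0.1, -38.3]
contact_force: [-0.2, -0.1, 0.3]
gripper_width: 0.736
[[np.float64(0.1), np.float64(-0.05), np.float64(2.87), 0.2], [np.float64(0.1), np.float64(-0.05), np.float64(2.87), 0.2], [np.float64(0.09), np.float64(-0.05), np.float64(2.87), 0.2], [0, 0, 0, 0], [0, 0, 0, 0]]
```

```bash
python3 -m handwheel '[[0.1,0,2.8,0],[0.1,0,2.8,0],[0.1,-0.1,2.8,0],[0,0,0.1,0],[0,0,0,0]]'; python3 -m handwheel '[[0,0,0,0],[0,0,0,0],[0,0,0,0],[0,0,0,0],[0,0,0,0]]' 0;  python3 - <<'E'
from h import *
c=look("wrist","wrist12"); c=look("scene","scene12")
E
```

```text
time: 17.1
tool_pos: [0.6272, -0.1649, 0.0678]
tool_rot: [-180.0, -0.1, -38.3]
contact_force: [0.4, 0.8, 1.0]
gripper_width: 0.734
time: 17.73
tool_pos: [0.6264, -0.1641, 0.0668]
tool_rot: [180.0, 0.0, -38.2]
contact_force: [-2.6, 0.3, 3.6]
gripper_width: 0.262
```

View pics/wrist12.png

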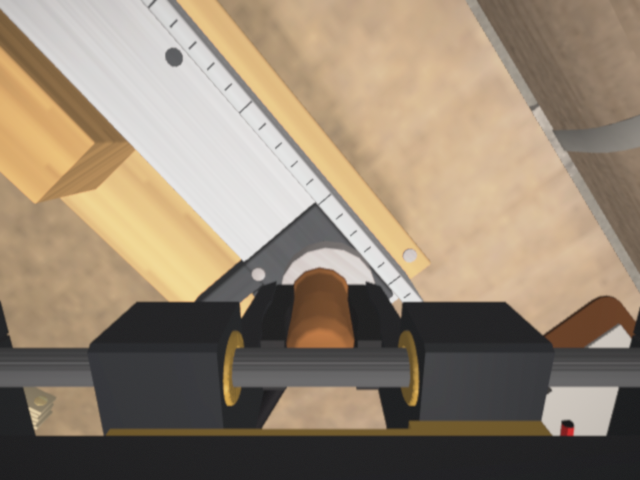

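The post is held (opening 23 mm). Now I slide the leg along the fence.

```bash
python3 -m handwheel '[[-0.3,-0.4,0,0],[-1,-1.2,0,0],[-1,-1.2,0,0],[-0.9,-1.1,0,0],[0,0,0,0]]'; python3 -m handwheel '[[-0.4,-0.5,0,0],[-0.4,-0.5,0,0],[-0.2,-0.2,0,0],[0,0,0,0],[0,0,0,0]]'
```

```text
time: 18.45
tool_pos: [0.6244, -0.1109, 0.0667]
tool_rot: [180.0, 0.2, -38.1]
contact_force: [-6.8, 1.1, 7.5]
gripper_width: 0.262
time: 19.08
tool_pos: [0.6238, -0.0971, 0.0667]
tool_rot: [179.9, 0.2, -38.2]
contact_force: [-6.8, -0.3, 7.3]
gripper_width: 0.26
```

```bash
python3 -m handwheel '[[-0.4,-0.2,0,0],[-0.3,-0.3,0,0],[-0.2,-0.2,0,0],[-0.1,-0.2,0,0],[0,0,0,0]]'; python3 -m handwheel '[[-0.1,-0.2,0,0],[-0.1,-0.2,0,0],[-0.1,-0.2,0,0],[0,0,0,0],[0,0,0,0]]'
```

```text
time: 19.7
tool_pos: [0.6232, -0.0843, 0.0668]
tool_rot: [-180.0, 0.0, -38.2]
contact_force: [0.2, 0.3, 1.4]
gripper_width: 0.259
time: 20.32
tool_pos: [0.6232, -0.0835, 0.0667]
tool_rot: [179.7, -0.1, -38.4]
contact_force: [-3.5, -9.4, 5.0]
gripper_width: 0.26
```

```bash
python3 -m handwheel '[[-0.1,-0.2,0,0],[-0.1,-0.2,0,0],[-0.1,-0.1,0,0],[0,0,0,0],[0,0,0,0]]'
python3 - <<'E'
from h import *
c=look("wrist","wrist13"); c=look("top","top13"); s=state(); print(s["contact_force"],s["moment"],s["joint_pos"].round(1))
E
```

```text
time: 20.95
tool_pos: [0.6233, -0.0832, 0.0667]
tool_rot: [179.4, -0.3, -38.6]
contact_force: [-4.5, -20.5, 6.4]
gripper_width: 0.262
[ -5.10873885 -20.14866255   5.80605168] [-4.10089657  0.91009508  0.08978469] [ 11.8  41.8 -12.3  96.7  13.   43.1 -45.7]
```

View pics/wrist13.png

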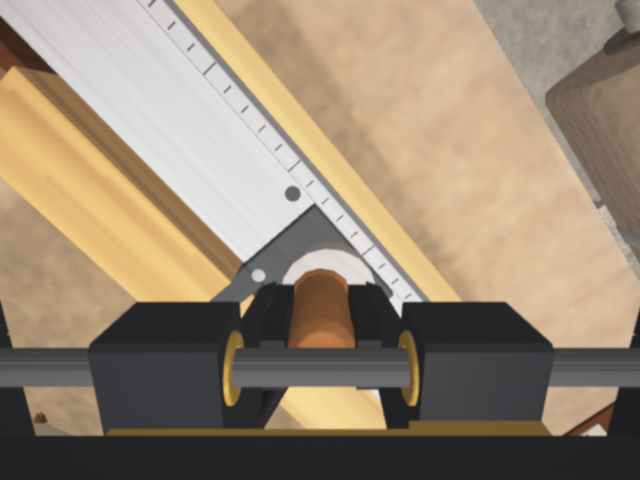

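The leg arm butts against the sample's plain end and the push is 20 N. Now I turn the hand counter-clockwise.

```bash
python3 -m handwheel '[[0,0,0,-5],[0,0,0,-8],[0,0,0,-8],[0,0,0,-8],[0,0,0,-8]]'; python3 -m handwheel '[[0,0,0,-7],[0,0,0,-7],[0,0,0,-7],[0,0,0,-5],[0,0,0,0]]'
python3 - <<'E'
from h import *
c=look("wrist","wrist14"); s=state(); print(s["contact_force"],s["moment"],s["joint_pos"].round(1))
E
```

```text
time: 21.68
tool_pos: [0.6231, -0.0831, 0.0667]
tool_rot: [179.3, 0.2, -1.4]
contact_force: [-6.2, -18.6, 9.5]
gripper_width: 0.26
time: 22.3
tool_pos: [0.6227, -0.0831, 0.0666]
tool_rot: [179.5, 0.6, 24.4]
contact_force: [-7.6, -20.3, 9.9]
gripper_width: 0.263
[ -7.32090687 -19.46976238  10.11929297] [-3.95690496  1.43150677 -0.2945181 ] [ 22.3  44.4 -27.7  96.   27.4  46.9   6.4]
```

View pics/wrist14.png

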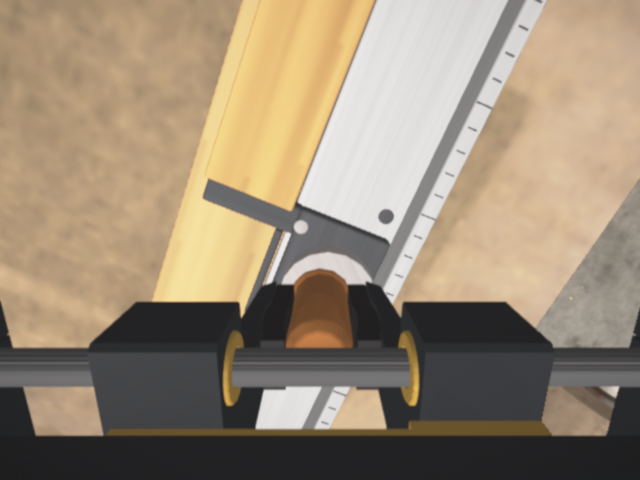

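```bash
python3 -m handwheel '[[-0.2,-0.1,0,-5],[0,0,0,-6],[0,0,0,-6],[0,0,0,-6],[0,0,0,-6]]'; python3 -m handwheel '[[0,0,0,-6],[0,0,0,-6],[0,0,0,-6],[0,0,0,-4],[0,0,0,0]]'
python3 - <<'E'
from h import *
c=look("wrist","wrist15"); s=state(); print(s["contact_force"],s["moment"],s["joint_pos"].round(1),s["tool_rot"])
E
```

```text
time: 22.98
tool_pos: [0.619, -0.0813, 0.0664]
tool_rot: [-179.9, 0.8, 53.5]
contact_force: [-16.9, -14.2, 19.3]
gripper_width: 0.264
time: 23.6
tool_pos: [0.6109, -0.0806, 0.0654]
tool_rot: [-178.7, 1.1, 75.3]
contact_force: [-36.5, -14.6, 35.2]
gripper_width: 0.242
[-36.90265701 -13.60102655  33.8393101 ] [-3.48798837  7.51781396 -1.25064799] [ 29.7  47.5 -39.3  96.4  37.5  51.7  49.8] [-178.72816195    1.11005411   75.31777388]
```

View pics/wrist15.png

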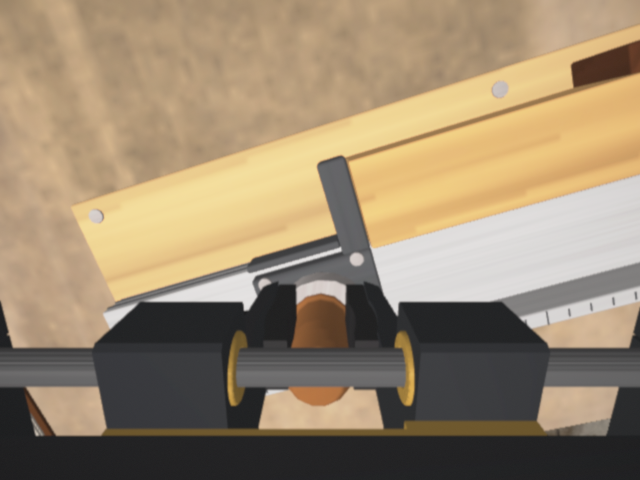

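I over-turned. Fully closed is only 65° (fixture angle 255°), so the lever is already at its stop, and the finger pressing on it shoved the hand 12 mm sideways on the post. I turn back, keeping the push on.

```bash
python3 -m handwheel '[[0,0,0,4],[0,0,0,6],[0,0,0,6],[0,0,0,6],[0,0,0,4]]'
python3 - <<'E'
from h import *
c=look("wrist","wrist16");c=look("scene","scene16"); c=look("top","top16"); s=state(); print(s["contact_force"],s["moment"],s["tool_pos"],s["tool_rot"])
E
```

```text
time: 24.28
tool_pos: [0.6144, -0.076, 0.0653]
tool_rot: [-179.4, 0.9, 49.5]
contact_force: [-23.0, -5.8, 18.1]
gripper_width: 0.239
[-22.92920036  -7.28950015  19.04518894] [-1.54372029  4.73681926 -0.21934017] [ 0.61442745 -0.07598957  0.06528904] [-179.45158758    0.9552848    49.5926288 ]
```

View pics/wrist16.png

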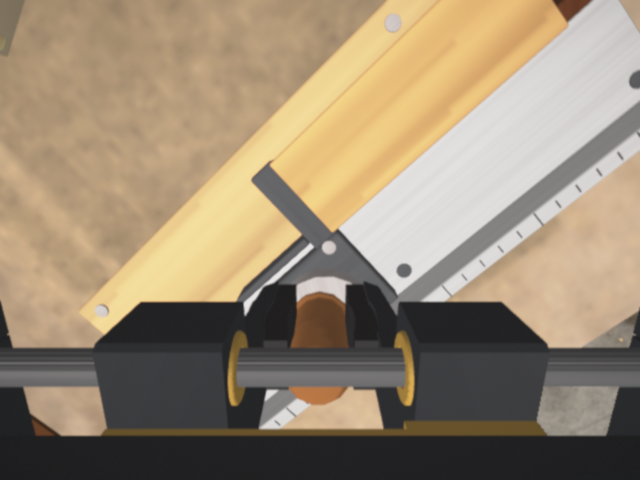

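Run:
```python
import cv2
t=cv2.imread("pics/scene16.png"); cv2.imwrite("pics/cropS.png",cv2.resize(t[150:280,210:370],None,fx=5,fy=5,interpolation=cv2.INTER_CUBIC)[:600])
t=cv2.imread("pics/top16.png"); cv2.imwrite("pics/cropT.png",cv2.resize(t[140:240,250:400],None,fx=5,fy=5,interpolation=cv2.INTER_CUBIC))
```

```text
(no output)
```

View pics/cropS.png

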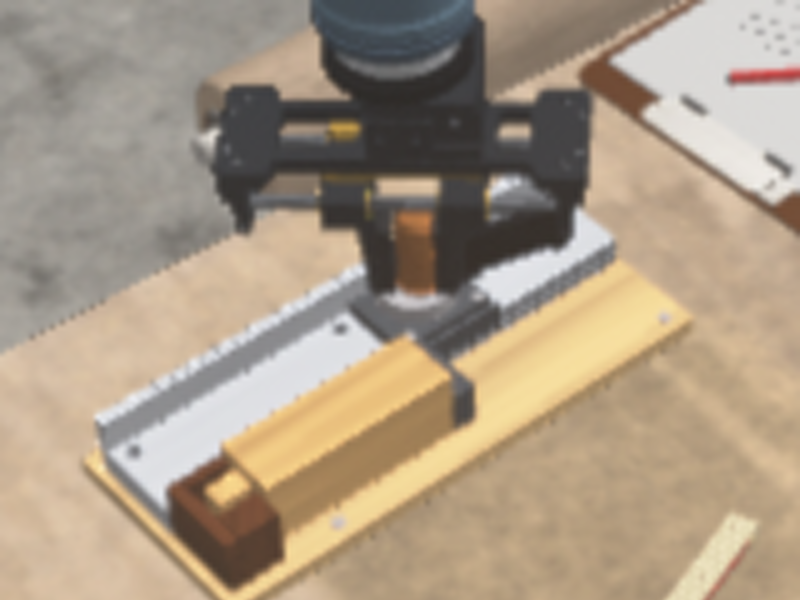

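View pics/cropT.png

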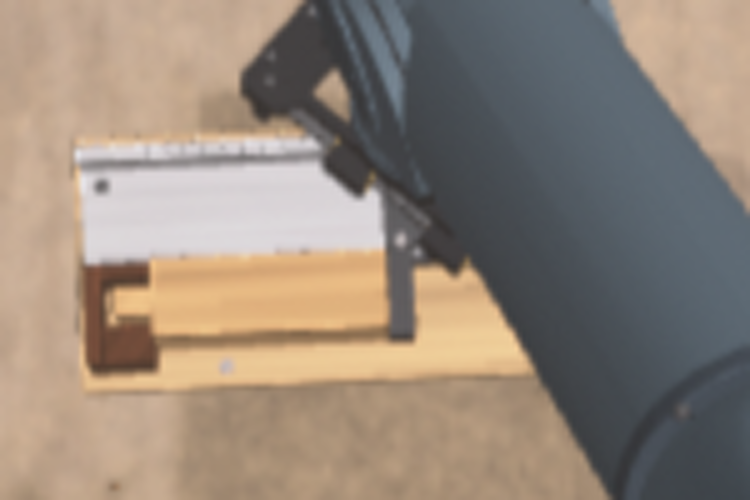

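The leg still touches the sample and the sample is seated. The post sits about 11 mm off the middle of the pads, so I'll recentre the grip step by step without opening, keeping the pressure along the jaws.

```bash
python3 -m handwheel '[[0.1,0.2,0,0],[0.1,0.2,0,0],[0.1,0.2,0,0],[0,0,0,0],[0,0,0,0]]'
python3 - <<'E'
from h import *
c=look("wrist","wrist17"); s=state(); print(s["contact_force"],s["moment"],s["tool_pos"],s["tool_rot"],s["gripper_width"])
a=np.radians(s["tool_rot"][2]); f=s["contact_force"]; print("tool fx,fy",f[0]*np.cos(a)+f[1]*np.sin(a),f[0]*np.sin(a)-f[1]*np.cos(a))
E
```

```text
time: 25.05
tool_pos: [0.615, -0.0762, 0.0651]
tool_rot: [-178.9, 1.4, 49.7]
contact_force: [-42.4, -3.9, 35.5]
gripper_width: 0.243
[-43.42806606  -3.86142325  37.14407216] [-1.04448115  8.74309993 -0.3231689 ] [ 0.61494678 -0.07614518  0.06503147] [-178.89563737    1.41937139   49.6640037 ] 0.23801395056390212
tool fx,fy -31.053047811295475 -30.604178355084034
```

View pics/wrist17.png

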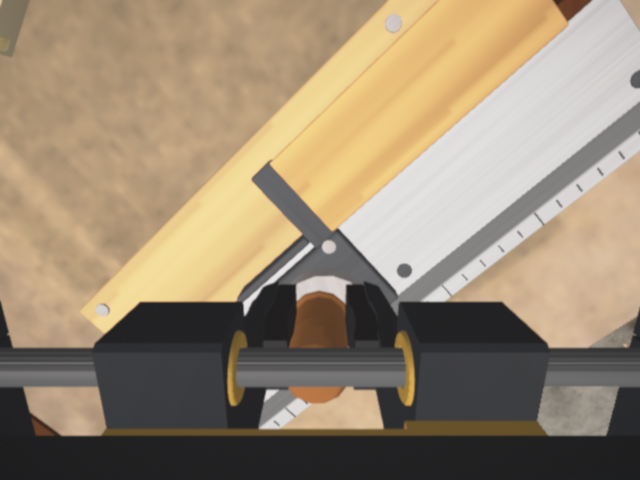

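Friction holds it off-centre (30 N along the pads and no slip). I'll ease the jaw to the post's own width (2.4 cm) while pressing, so it recentres, and close again at once.

```bash
python3 -m handwheel '[[0,0,0,2],[0,0,0,2],[0,0,0,2],[0,0,0,2],[0,0,0,0]]' 2.4
python3 - <<'E'
from h import *
s=state(); print(s["contact_force"],s["moment"],s["tool_pos"],s["tool_rot"],s["gripper_width"])
a=np.radians(s["tool_rot"][2]); f=s["contact_force"]; print("tool fx,fy",f[0]*np.cos(a)+f[1]*np.sin(a),f[0]*np.sin(a)-f[1]*np.cos(a))
c=look("wrist","wrist18")
E
```

```text
time: 25.72
tool_pos: [0.6224, -0.082, 0.0653]
tool_rot: [-179.9, 1.1, 41.5]
contact_force: [-18.1, -14.8, 15.1]
gripper_width: 0.275
[-18.10998747 -14.84334311  15.07928336] [-3.13020125  3.88998327 -0.07828166] [ 0.62237865 -0.08198349  0.06527378] [-179.88433734    1.07939992   41.45397443] 0.2748352734235714
tool fx,fy -23.399777233232747 -0.8642373294514076
```

View pics/wrist18.png

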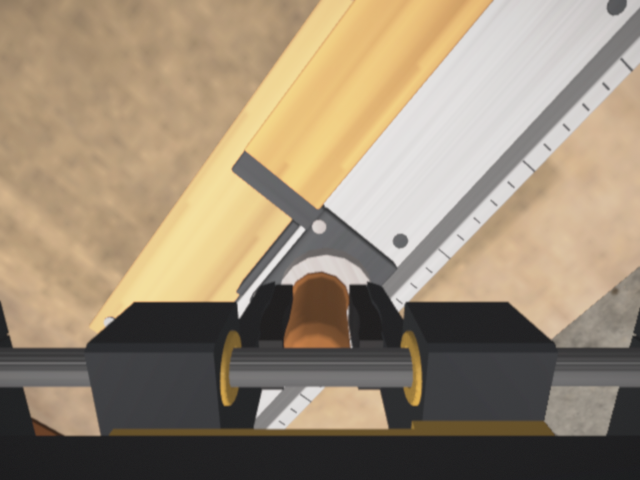

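```bash
python3 -m handwheel '[[0,0,0,0],[0,0,0,0],[0,0,0,0],[-0.1,-0.2,0,0],[-0.1,-0.1,0,0]]' 0
python3 - <<'E'
from h import *
s=state(); print(s["contact_force"],s["moment"],s["tool_pos"],s["tool_rot"],s["gripper_width"])
c=look("wrist","wrist19"); c=look("scene","scene19"); c=look("top","top19")
import cv2
t=cv2.imread("pics/scene19.png"); cv2.imwrite("pics/cropS2.png",cv2.resize(t[160:260,240:370],None,fx=6,fy=6,interpolation=cv2.INTER_CUBIC))
t=cv2.imread("pics/top19.png"); cv2.imwrite("pics/cropT2.png",cv2.resize(t[140:240,260:400],None,fx=5,fy=5,interpolation=cv2.INTER_CUBIC))
E
```

```text
time: 26.4
tool_pos: [0.6218, -0.0821, 0.0655]
tool_rot: [179.9, 0.8, 41.4]
contact_force: [-6.5, -16.4, 4.2]
gripper_width: 0.26
[ -6.46669196 -16.43894114   4.19717917] [-3.55273456  1.49090323  0.02236356] [ 0.62180328 -0.0821322   0.06548619] [179.85846286   0.81455393  41.43620458] 0.260117924545648
```

View pics/cropS2.png

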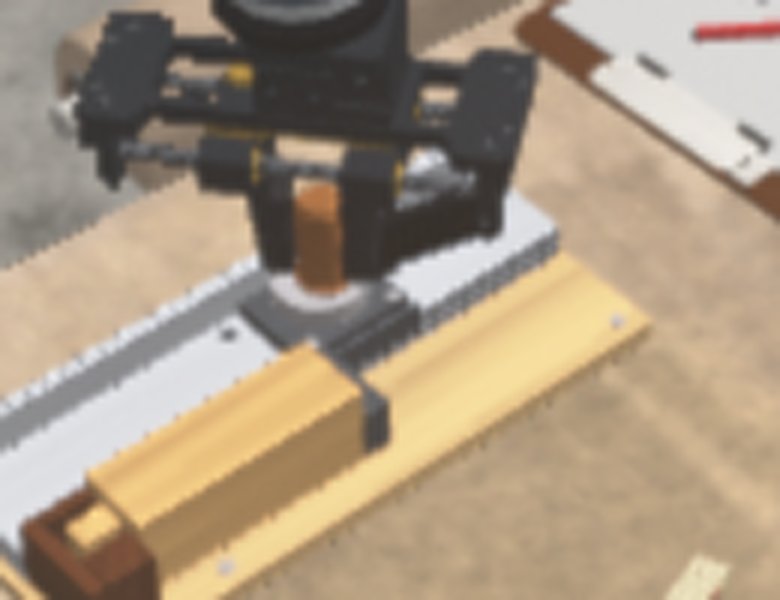

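View pics/cropT2.png

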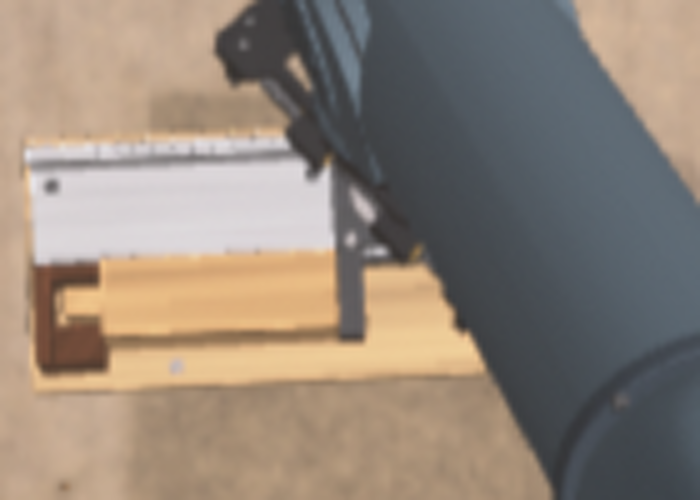

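The scene crop shows the post held, the leg on the sample's end, and the dark lever arm running along the rail from (385,245) to (500,225). I check its angle.

Run:
```python
from h import *
c=dict(np.load("scene19.npz"))
E=np.array([604.7,-162.2,72])/1000
p=c["mtx"]@(c["R"]@E+c["t"]); uv=p[:2]/p[2]; print("closed end expected px",uv,"crop",(uv-[240,160])*6)
for val in (.6,.8,1.0,1.134):
    a=np.radians(191.8)+val; X=np.array([.6232+.081*np.cos(a),-.0833+.081*np.sin(a),.072]); p=c["mtx"]@(c["R"]@X+c["t"]); print(val,((p[:2]/p[2])-[240,160])*6)
# depth points of lever: height between .06 and .085 near ring 50..95mm from the post
R,t,K,z=c["R"],c["t"],c["mtx"],c["z_map"]; v,u=np.mgrid[:480,:640]
P=(np.stack([(u-K[0,2])/K[0,0]*z,(v-K[1,2])/K[1,1]*z,z],-1)-t)@R
d=P[...,:2]-[.6232,-.0833]; r=np.hypot(d[...,0],d[...,1]); ang=np.degrees(np.arctan2(d[...,1],d[...,0]))%360
m=(r>.04)&(r<.095)&(P[...,2]>.058)&(P[...,2]<.088)
print(m.sum()); 
for lo in range(180,360,10):
    k=m&(ang>=lo)&(ang<lo+10)
    if k.sum(): print(lo,k.sum(),r[k].max().round(3),P[...,2][k].mean().round(3),u[k].mean(),v[k].mean())
k=m&(r>.06); print("median ang",np.median(ang[k]),k.sum())
```

```text
closed end expected px [320.20402304 191.74689113] crop [481.22413823 190.48134676]
0.6 [497.70827703 256.00968562]
0.8 [497.40431419 230.5527702 ]
1.0 [489.95913371 206.02082789]
1.134 [481.18496046 190.56707976]
100
240 20 0.068 0.07 311.15 197.2
250 57 0.086 0.069 313.280701754386 195.73684210526315
median ang 250.44513336868766 49
```

```bash
python3 -m handwheel '[[0,0,0,-2],[0,0,0,-2],[0,0,0,0],[0,0,0,0],[0,0,0,0]]' 0
python3 - <<'E'
from h import *
s=state(); print(s["contact_force"],s["moment"],s["tool_pos"],s["tool_rot"],s["gripper_width"])
c=look("scene","scene20")
R,t,K,z=c["R"],c["t"],c["mtx"],c["z_map"]; v,u=np.mgrid[:480,:640]
P=(np.stack([(u-K[0,2])/K[0,0]*z,(v-K[1,2])/K[1,1]*z,z],-1)-t)@R
d=P[...,:2]-[.6232,-.0833]; r=np.hypot(d[...,0],d[...,1]); ang=np.degrees(np.arctan2(d[...,1],d[...,0]))%360
m=(r>.06)&(r<.095)&(P[...,2]>.058)&(P[...,2]<.088)
print("median ang",np.median(ang[m]),m.sum())
E
```

```text
time: 27.18
tool_pos: [0.6215, -0.0821, 0.0654]
tool_rot: [180.0, 0.9, 45.4]
contact_force: [-11.1, -16.6, 7.6]
gripper_width: 0.262
[-11.14289181 -16.55832989   7.56896195] [-3.38706934  2.19559601 -0.35914882] [ 0.62149586 -0.08212502  0.06541673] [179.9653137    0.86060165  45.37266561] 0.26225880640867955
median ang 252.0891843208925 64
```

```bash
python3 -m handwheel '[[0,0,0,-2],[0,0,0,-2],[0,0,0,0],[0,0,0,0],[0,0,0,0]]' 0
python3 - <<'E'
from h import *
s=state(); print(s["contact_force"],s["moment"],s["tool_pos"],s["tool_rot"],s["gripper_width"])
for i in range(2):
    c=look("scene",f"scene21{i}")
    R,t,K,z=c["R"],c["t"],c["mtx"],c["z_map"]; v,u=np.mgrid[:480,:640]
    P=(np.stack([(u-K[0,2])/K[0,0]*z,(v-K[1,2])/K[1,1]*z,z],-1)-t)@R
    d=P[...,:2]-[.6232,-.0833]; r=np.hypot(d[...,0],d[...,1]); ang=np.degrees(np.arctan2(d[...,1],d[...,0]))%360
    m=(r>.06)&(r<.095)&(P[...,2]>.058)&(P[...,2]<.088)
    print("median ang",np.median(ang[m]),m.sum())
import cv2
t=cv2.imread("pics/scene211.png"); cv2.imwrite("pics/cropS3.png",cv2.resize(t[160:260,240:370],None,fx=6,fy=6,interpolation=cv2.INTER_CUBIC))
E
```

```text
time: 27.85
tool_pos: [0.6206, -0.0818, 0.0654]
tool_rot: [-179.9, 0.9, 49.3]
contact_force: [-12.8, -15.5, 10.8]
gripper_width: 0.263
[-12.78975385 -15.5271889   10.84829254] [-3.29301704  2.78859144 -0.71395723] [ 0.62063966 -0.08177043  0.0654043 ] [-179.88107407    0.9169923    49.32636536] 0.26280896462277986
median ang 251.70451625192368 77
median ang 251.4706520043021 76
```

View pics/cropS3.png

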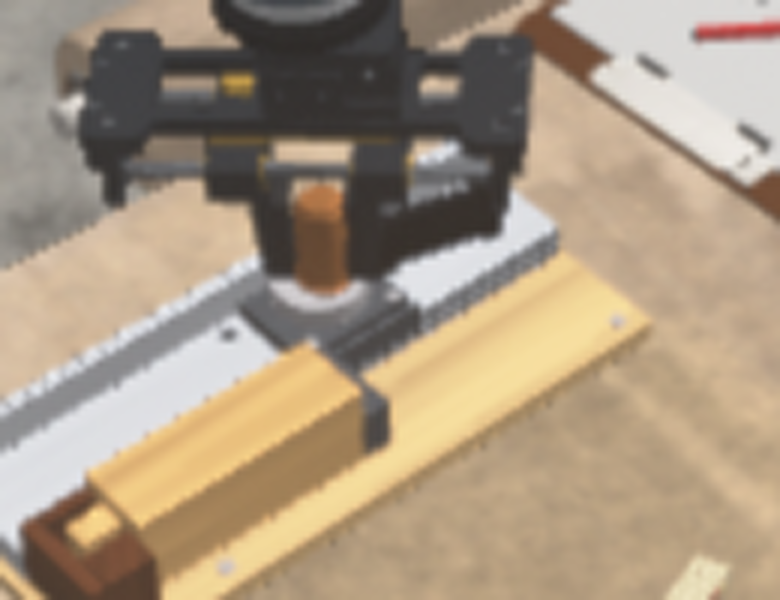

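The lever no longer moves while the turning moment rises past 0.4 N·m (0.71), so it is on its stop. I ease the turn 2° and add a little push towards the sample.

```bash
python3 -m handwheel '[[0,0,0,2],[0.1,-0.1,0,0],[0,0,0,0],[0,0,0,0],[0,0,0,0]]' 0
python3 - <<'E'
from h import *
s=state(); print(s["time"],s["contact_force"],s["moment"],s["tool_pos"],s["tool_rot"],s["gripper_width"])
c=look("wrist","wrist22"); t=look("top","top22")
E
```

```text
time: 28.58
tool_pos: [0.6209, -0.0817, 0.0654]
tool_rot: [180.0, 1.0, 47.3]
contact_force: [-11.9, -18.5, 10.1]
gripper_width: 0.261
28.575 [-11.86906953 -18.47154352  10.06460955] [-3.77557572  2.53779915 -0.43504471] [ 0.62093894 -0.08173844  0.0653993 ] [179.99001508   0.96476264  47.32339775] 0.26118270729189413
```

View pics/wrist22.png

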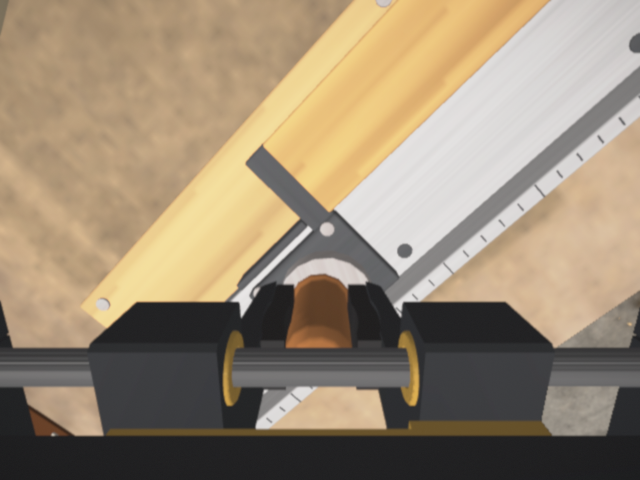

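View pics/top22.png

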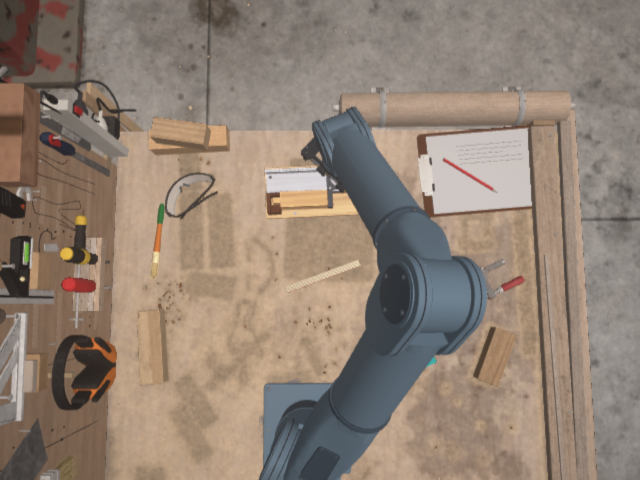

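The leg arm is tight on the sample's end (260-335, 150-215), the post is centred in the fingers (320,300), and the bystanders that can be seen have not moved. I hand it in.

```bash
python3 -c "
from station import manip
print(manip.finish_job())"
```

```text
the job is handed in; nothing more can be done
None
```

The job is handed in at about 28.6 s. The sample rail lies in the fixture along the fence, tenon in the slot and shoulder on the stop. The leg is snug on its plain end, the lever is on its stop and the post is still held.

**Last checks**
- **Push and grip:** the push towards the sample was about 18 N, with the fingers closed on the post at 23 mm. The last wrist picture shows no gap between leg and sample.
- **Lever:** the depth reading put its visible side at about 251.5° in world angle, against 256.8° expected for the axis when closed. The difference roughly fits the arm's thickness. Better evidence is that it stayed put while the turning moment rose to 0.7 N·m, above the 0.4 N·m the cam needs.
- **Bystanders:** those visible in the last top view lie where they did. The arm hid the offcut and most of the clamp in that view, so I did not check those again.

**What went wrong and was mended**
- **First lowering:** the sample caught the top of the stop and tipped about 8°. I lifted it, laid it level on the board and slid it in.
- **Lever swing:** I turned the hand too far past the closed position, which pushed it about 12 mm off-centre on the post.
- **Regrip:** to recentre, I opened the jaws to about the post's width for around 0.6 s while still pressing, then gripped again. The lever was already closed, but during that moment the grip was loose rather than firm. The leg did not move.

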